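# Put the hand tools back in their fitted drawer inserts

## Robot

A 6-joint arm with a two-finger parallel gripper is mounted at the origin on a cart in front of the work surface, level with it; the furniture and walls round the work are solid. World frame = base frame: x ahead of the robot, y to its left, z up, the work surface at z = 0. Lengths are in m, angles in degrees, forces in N, time in s.
With the tool pointing down it reaches from about 0.375 to 0.9 m from the base axis. Payload 3.1 kg.
Tool frame: the origin (TCP) lies midway between the tips of the shut fingers; the grasp point (between the pads) lies 19 mm behind it (bot.hold_point_z is the distance from the TCP to the grasp point, in m); z points along the fingers, y is the line along which they close (so a half turn about z gives the same grasp; the last joint's range is limited). The gripper opens to 87 mm and grips with 3 to 60 N. Pads are 19 mm wide; open, the fingers measure 117 mm over their backs; the gripper's body (75 mm by 190 mm) begins 51 mm behind the grasp point.
Start: joints at [57.153, 30.224, 82.088, -0, 67.689, -10.227], TCP at [0.24, 0.577, 0.223] pointing down, gripper open.
Joint ranges: [-176.69, 176.69], [-43.24, 126.21], [12.49, 139.97], [-82, 262], [0, 151.66], [-163.58, 163.58]. Speed limits (degrees/s): [159.86, 159.86, 180, 180, 180, 180].

## Interface

Orientations are given as a 3x3 rotation matrix whose columns are the frame's x, y, z axes.
In Python, from rig import read_state, optics, order, bot gives the robot as it stands.
- The arm moves only by the tool drive_tool, never from a script. Its argument "steps" is a list of rows, each a list of 7 numbers: the finger opening in mm, from 0 to 87, then the shift along the tool's x, y, z normalised to -1 to 1, where 1 is 0.12 m, then the turn, a rotation vector about the tool's x, y, z normalised to -1 to 1, where 1 is 1.5 rad. In form: [[jaw, tx, ty, tz, ax, ay, az], ...]. A call has 1 to 8 rows; each row is the pose to reach, as a shift and turn from the pose commanded when the call began, along the tool's axes at that moment; what a row does not reach only later rows make up. A row lasts 1/10 s, in which the tool goes at most 50 mm and 8.59 degrees, less where a joint would pass 70% of its speed; a pose out of reach is approached as far as the arm can. A call with a number of a shift or a turn outside -1 to 1 is refused whole. A call with a gripper value outside its range is refused whole. The fingers move at their own pace and stop on an object; the grip force is fixed at half the most. Time passes only in rows, so rows that repeat a pose let the fingers close. It gives the time, the measured TCP pose, the force, the opening and the grip force at its end, in the units of the state.
- read_state(): the state, without advancing time (a new reading comes with each control period).
- optics.capture(name): name is "side" or "top"; returns a dict with "color" (420x560x3 uint8, blue, green, red), "range_z" (420x560 float32, m along the optical axis (not along the pixel's ray), 0 where there is no reading), "fx", "fy", "cx", "cy" (pixels), "D" ([k1, k2, p1, p2, k3] as OpenCV has them; the pictures are not rectified), "rvec" (rotation vector, rad) and "tvec" (3), from world to camera coordinates, as OpenCV has them. Camera axes: x right, y down, z forward; pixel columns grow to the right and rows downward; lengths in m; the calibration is good to about 2 mm. A picture is of the moment at which its call begins.
- order.hand_in(): hands the job in; it is judged then, once.
The state is a dict: "time_s": time; "joint_positions": joint angles; "qvel": joint speeds; "tau": joint torques, N m; "position": TCP position; "tcp_rot": TCP orientation; "force": force on the tool from outside, world axes, zero at the start; "moment": the same for the moment, N m; "opening": opening from 0.0 (shut) to 1.0 (fully open); "grasp_force": force on a finger pad.
Only numpy, scipy, OpenCV 4.12 (cv2) and the standard library are available. Lean on these libraries where they do the work, as an engineer would, in place of code of your own. Each camera call takes 0.05 s, during which the arm holds its last target. There are 200 camera calls.

## Task

Put the four hand tools that lie on the bench (block plane, marking gauge, small hammer, try square) away in the open tool drawer: each belongs in the one insert whose felt-lined recess is cut to its outline, and must lie flat, all the way down on the felt. Lower each one in gently rather than dropping it, in any order, and leave the black bowl and the walnut seat board beyond the drawer where they are.

Things in the scene. Friction and masses are not known exactly. Their poses are not given: they have to be found in the camera images.
- block_plane: Steel block plane on its sole, brass knob at the toe (+x), 160 (x) x 50 (y) x 55 mm, 0.55 kg. Origin: centre of the underside. Flat upright cheeks at y = +-25 mm, 84 mm long at the middle, 33 mm high; the dark lever cap between them slants up to 55 mm. Grip across the cheeks (y) at the middle, fingertips 10 to 20 mm above the underside, to stay clear of the insert.
- marking_gauge: Wooden marking gauge, 0.16 kg: 18 mm square beam, 200 mm along its y, 18 to 37 mm high, through a reddish stock 56 (x) x 24 (y) x 55 mm at mid-beam with a thumbscrew on top (70 mm). It stands on the stock. Origin: centre of the stock's underside. Grip the stock across its 56 mm (x), fingertips 10 to 25 mm above the underside.
- hammer: Small hammer lying on its side, 190 mm (x), 0.3 kg. Head 26 (x) x 70 (y) x 26 mm at x = +82 mm, brass with one dark wood face. Handle toward -x, 18 mm wide (y), 2 to 24 mm high, to x = -45 mm, then a 24 x 26 mm swell to x = -95 mm. Origin: mid-length, underside. Grip the handle across y at x = +45 mm, just behind the head, fingertips 10 to 12 mm above the underside.
- try_square: Steel try square (L) lying flat, 0.38 kg. Dark stock 30 (x) x 70 (y) x 22 mm centred at x = -50 mm; bright blade 3 mm thick, y = +11 to +35 mm, along +x to x = +65 mm, 9.5 to 12.5 mm above the bench. Origin: centre of the 130 x 70 mm outline, underside. Grip the stock across x (30 mm) at y = -8 mm, fingertips 10 to 12 mm above the underside.
- insert_plane: Plywood insert 220 (x) x 98 (y) x 18 mm, fixed, one of four in random order in a drawer; tops 24 mm above the bench, drawer walls up to 10 mm higher. Origin: centre of underside. Recess 7 mm deep, 8 mm play; its tool sits with origin 11 mm above the insert's. This one: plain rectangle 176 (x) x 66 mm, for the block plane, long side along x, either way round.
- insert_gauge: Plywood insert 220 (x) x 98 (y) x 18 mm, fixed, one of four in random order in a drawer; tops 24 mm above the bench, drawer walls up to 10 mm higher. Origin: centre of underside. Recess 7 mm deep, 8 mm play; its tool sits with origin 11 mm above the insert's. This one: cross, a 34 mm channel all along x and a 40 (x) x 72 mm pocket at the middle, for the marking gauge, beam along x, either way.
- insert_hammer: Plywood insert 220 (x) x 98 (y) x 18 mm, fixed, one of four in random order in a drawer; tops 24 mm above the bench, drawer walls up to 10 mm higher. Origin: centre of underside. Recess 7 mm deep, 8 mm play; its tool sits with origin 11 mm above the insert's. This one: T, a 40 mm channel along x and a 42 (x) x 86 mm pocket at its +x end, for the hammer, axes parallel (head to +x).
- insert_square: Plywood insert 220 (x) x 98 (y) x 18 mm, fixed, one of four in random order in a drawer; tops 24 mm above the bench, drawer walls up to 10 mm higher. Origin: centre of underside. Recess 7 mm deep, 8 mm play; its tool sits with origin 11 mm above the insert's. This one: L, a 46 (x) x 86 mm pocket toward -x, a 40 mm slot from its +y end to +x, for the try square, axes parallel.
- bowl: Small black bowl, 96 mm wide, 56 mm high, standing beyond the tools; a bystander to be left alone. Origin: centre of its foot.
- seat_board: Walnut stool seat board with four bored holes, 138 x 292 x 26 mm, lying flat beyond the drawer; a bystander to be left alone. Origin: centre of its underside.

How it is judged:
By the outcome, as a careful person would: the job done as asked, in the order asked, and still so for the second after the job is handed in, with the robot touching nothing.
It also fails if it takes over 106 s, if anything falls off the work surface, if the arm or the gripper's body presses on something with over 40 N, if the wrist force passes 120 N, or if a joint passes its speed limit or range.

## Working session

There is one attempt and no reset: what is moved stays moved. The work goes in short steps, Python scripts to look and compute and a tool call to move; the robot and the scene stay as the last step left them, time stands still between calls to the robot, and variables do not carry over. Pictures are saved under pics/ and viewed, at most 14 in all, crops included, and the job is handed in when it is done.

Besides the shell and the picture viewer there is one more tool, called after "Emit:" as name(argument=value, ...) on one line, values as JSON. drive_tool: Moves the arm, as the interface text tells. Scaled input: -1 to 1 covers 0.12 m each way for a shift and 1.5 rad each way for a turn. Its arguments: {"type":"object","properties":{"steps":{"type":"array"}},"required":["steps"]}

```bash
ls; mkdir -p pics; python3 - <<'E'
from rig import read_state, optics, bot
import cv2,numpy as np
for n in ("top","side"):
    c=optics.capture(n); cv2.imwrite(f"pics/{n}0.png",c["color"]); np.savez(f"{n}0.npz",**c)
    R=cv2.Rodrigues(np.array(c["rvec"]))[0]; print(n,c["fx"],c["cx"],c["cy"],c["D"],-R.T@np.array(c["tvec"]).ravel(), R[2])
s=read_state(); print(s["time_s"],s["position"],s["tcp_rot"])
E
```

```text
pics
top 484.6085967453676 285.58021713176373 205.61560772509694 [0.02734754 0.         0.         0.         0.        ] [ 0.3580529  -0.0603773   1.57337475] [ 0.17104561 -0.0086507  -0.98522513]
side 414.94178005784096 279.07329426990043 206.97942326287742 [0.0155945 0.        0.        0.        0.       ] [ 0.67369556 -1.01781111  0.69067545] [-0.02861284  0.82602047 -0.56291339]
0.1 [0.23999898 0.57634647 0.22168047] [[-9.23078323e-01  3.84610581e-01 -1.05361683e-03]
 [ 3.84611883e-01  9.23076868e-01 -1.67161180e-03]
 [ 3.29649740e-04 -1.94826217e-03 -9.99998048e-01]]
```

View pics/top0.png

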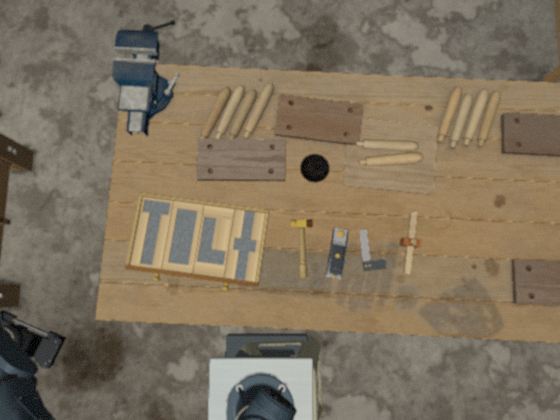

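View pics/side0.png

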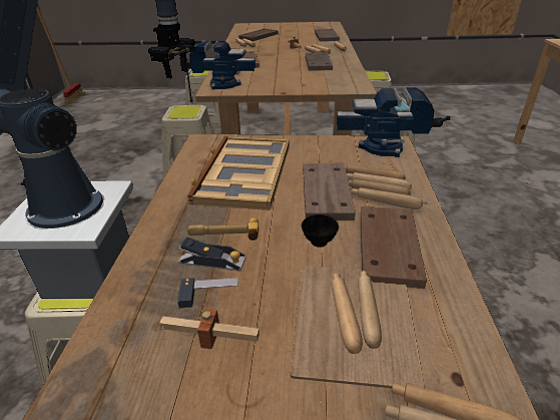

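The top view has +x up and +y left. The hammer is at about (302,250), the plane (338,252), the square (370,250) and the gauge (410,242). From left to right the inserts are hammer T (155,230), plane (183,235), square L (213,235) and gauge cross (245,245). The side view agrees. Next I'll measure with the depth clouds from both cameras.

```bash
cat > h.py <<'E'
import cv2,numpy as np
def cloud(c):
    """world points HxWx3 from range image"""
    H,W=c["range_z"].shape
    K=np.array([[c["fx"],0,c["cx"]],[0,c["fy"],c["cy"]],[0,0,1]],float)
    uv=np.stack(np.meshgrid(np.arange(W),np.arange(H)),-1).reshape(-1,1,2).astype(np.float64)
    n=cv2.undistortPoints(uv,K,np.array(c["D"],float)).reshape(-1,2)
    z=c["range_z"].reshape(-1,1).astype(float)
    P=np.hstack([n*z,z]); R=cv2.Rodrigues(np.array(c["rvec"],float))[0]
    P=(P-np.array(c["tvec"]).reshape(1,3))@R
    P[z[:,0]<=0]=np.nan
    return P.reshape(H,W,3)
def ortho(c,x0,x1,y0,y1,z,mm=1.0):
    """image on the plane z: rows down = -x, cols right = -y, mm per pixel"""
    xs=np.arange(x1,x0,-mm/1000); ys=np.arange(y1,y0,-mm/1000)
    Y,X=np.meshgrid(ys,xs); P=np.stack([X,Y,np.full_like(X,z)],-1).reshape(-1,1,3)
    K=np.array([[c["fx"],0,c["cx"]],[0,c["fy"],c["cy"]],[0,0,1]],float)
    q=cv2.projectPoints(P,np.array(c["rvec"],float),np.array(c["tvec"],float),K,np.array(c["D"],float))[0].reshape(*X.shape,2).astype(np.float32)
    return cv2.remap(c["color"],q[...,0],q[...,1],cv2.INTER_CUBIC)
E
python3 - <<'E'
from h import *
C={n:dict(np.load(n+"0.npz")) for n in("top","side")}
t=cloud(C["top"])
for n,(u,v) in dict(ham=(302,250),plane=(338,252),sq=(372,265),gauge=(410,242),bowl=(315,168),ins=(165,250),bench=(290,300)).items(): print(n,t[v,u].round(4), np.nanstd(t[v-2:v+3,u-2:u+3,2]).round(4))
rng=dict(x0=t[278,330][0]-.02)
for n in C:
    P=cloud(C[n]).reshape(-1,3); 
    m=(P[:,0]>.3)&(P[:,0]<.62)&(P[:,1]<-.05+.12)&(P[:,1]>-.6)
    Q=P[m]; b=np.abs(Q[:,2])<.006; print(n,"bench z",np.median(Q[b,2]),Q[b,2].std())
    Q=Q[Q[:,2]>.007]
    H=np.zeros((320,680),np.uint8); H[((.62-Q[:,0])*1000).astype(int),((.07-Q[:,1])*1000).astype(int)]=255
    H=cv2.morphologyEx(H,cv2.MORPH_CLOSE,np.ones((9,9)))
    k,L,st,ce=cv2.connectedComponentsWithStats(H)
    for i in range(1,k):
        if st[i,4]>400:
            q=np.column_stack(np.nonzero(L==i)[::-1]).astype(np.float32); r=cv2.minAreaRect(q)
            sel=Q[L[((.62-Q[:,0])*1000).astype(int),((.07-Q[:,1])*1000).astype(int)]==i]
            print(" c",.62-r[0][1]/1000,.07-r[0][0]/1000,"size",np.round(r[1]),"ang",round(r[2],1),"zmax",np.percentile(sel[:,2],[50,95,100]).round(3))
A=ortho(C["top"],.33,.65,-.36,.07,.02,.55); cv2.imwrite("pics/toolsT.png",A); print(A.shape)
A=ortho(C["top"],.33,.65,.05,.48,.024,.55); cv2.imwrite("pics/drawT.png",A)
E
```

```text
ham [ 0.4838 -0.1272  0.0194] 0.0042
plane [ 0.477  -0.241   0.0324] 0.003
sq [ 0.437  -0.3494  0.0241] 0.0032
gauge [ 0.5069 -0.4623  0.065 ] 0.0078
bowl [ 0.7555 -0.1709  0.015 ] 0.0026
ins [0.4815 0.3087 0.0254] 0.0038
bench [ 0.3261 -0.0896 -0.005 ] 0.003
top bench z 0.0003163487333983546 0.002859023840953272
 c 0.49200001525878906 0.026500007629394536 size [ 87. 256.] ang 0.0 zmax [0.023 0.035 0.042]
 c 0.5103627548217773 -0.4669813232421875 size [195.  58.] ang 89.2 zmax [0.038 0.06  0.076]
 c 0.49403614044189453 -0.11658135986328125 size [ 80. 192.] ang 7.0 zmax [0.023 0.03  0.036]
 c 0.4765946044921875 -0.2419324035644531 size [ 59. 160.] ang 9.5 zmax [0.033 0.054 0.062]
 c 0.49141043090820313 -0.34572640991210934 size [138.  77.] ang 81.6 zmax [0.017 0.026 0.031]
side bench z 0.0005337845392164287 0.0014615859686801717
 c 0.49450001525878906 0.02400000762939454 size [ 92. 251.] ang 0.0 zmax [0.024 0.033 0.04 ]
 c 0.5089176406860352 -0.47457055664062503 size [ 57. 203.] ang 4.4 zmax [0.036 0.056 0.072]
 c 0.4922359619140625 -0.11866030883789061 size [ 71. 193.] ang 6.0 zmax [0.023 0.028 0.03 ]
 c 0.47789578247070313 -0.24160574340820312 size [ 58. 161.] ang 9.8 zmax [0.029 0.051 0.056]
 c 0.48811585998535156 -0.3555426940917969 size [133.  73.] ang 83.7 zmax [0.014 0.023 0.026]
(582, 782, 3)
```

View pics/toolsT.png

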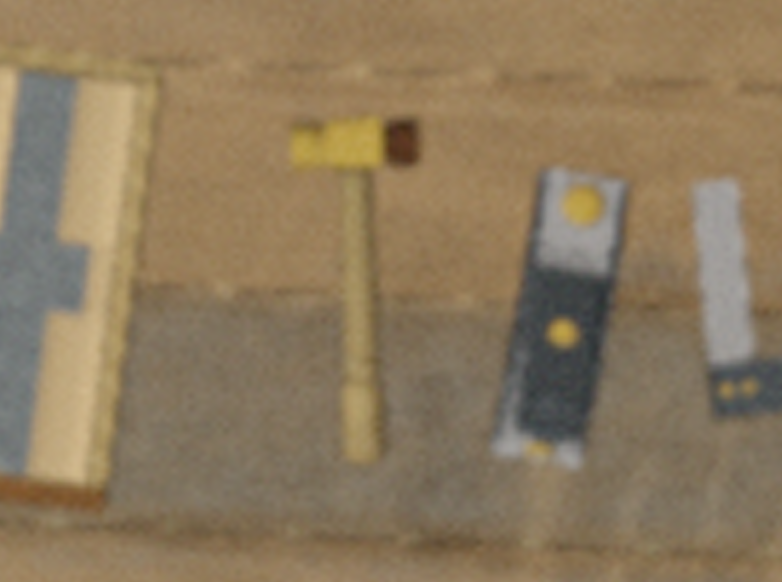

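View pics/drawT.png

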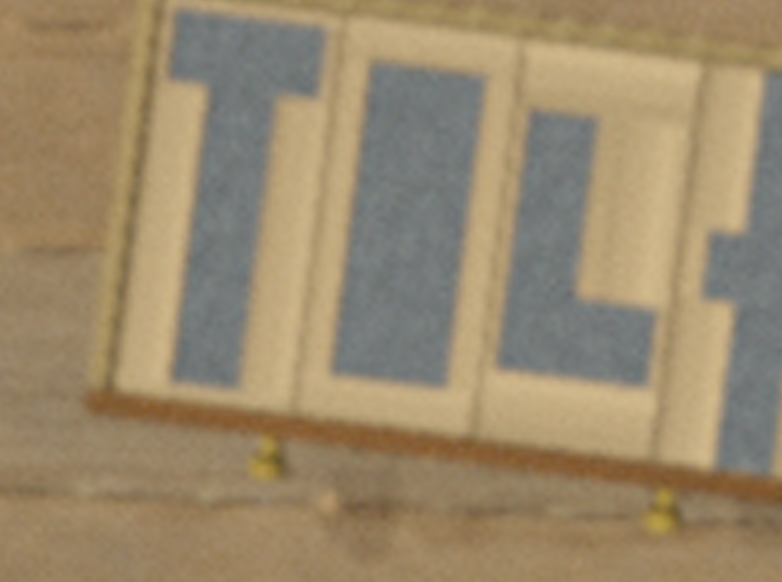

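The picture shows the hammer head at (355,143) with its handle going down, and the plane running from (540,460) up to (585,170). The recesses, left to right, are T, rectangle, L and cross, all tilted about -6.5°. I'll fit box models to the clouds from both cameras, and recess outlines to the felt mask.

```bash
cat > fit.py <<'E'
from h import *
from scipy.optimize import least_squares,minimize
# boxes: cx,cy,cz,hx,hy,hz (mm) in tool frame
B=dict(plane=[(0,0,7,80,25,7),(0,0,16.5,42,25,16.5)],
 gauge=[(0,0,27.5,28,12,27.5),(0,0,27.5,9,100,9.5)],
 hammer=[(82,0,13,13,35,13),(12,0,13,57,9,11),(-70,0,13,25,12,13)],
 square=[(-50,0,11,15,35,11),(15,23,11,50,12,1.5)])
def sdf(P,boxes):
    out=[]
    for b in boxes:
        q=np.abs(P-np.array(b[:3]))-np.array(b[3:])
        out.append(np.linalg.norm(np.maximum(q,0),axis=1)+np.minimum(q.max(1),0))
    return np.min(out,0)
def fit_tool(P,name,x,y,yaw,r=.14):
    """P world Nx3 (m); returns x,y (m), yaw deg, rms mm"""
    P=P[np.isfinite(P[:,2])]
    P=P[(np.hypot(P[:,0]-x,P[:,1]-y)<r)&(P[:,2]>.008)]*1000
    bx=B[name]
    def loc(p):
        c,s=np.cos(p[2]),np.sin(p[2]); d=P[:,:2]-p[:2]
        return np.column_stack([d@[c,s],d@[-s,c],P[:,2]-p[3]])
    keep=np.ones(len(P),bool)
    p=np.array([x*1000,y*1000,np.radians(yaw),0.])
    for gate in (40,15,8):
        keep=np.abs(sdf(loc(p),bx))<gate
        f=lambda p:np.append(sdf(loc(p),bx)[keep],p[3]*2)
        p=least_squares(f,p,loss="soft_l1",f_scale=2,x_scale=[5,5,.05,2],diff_step=1e-4).x
    e=sdf(loc(p),bx)
    return p[0]/1000,p[1]/1000,np.degrees(p[2]),p[3],np.sqrt(np.mean(e[keep]**2)),keep.sum()
R=dict(plane=[(0,0,176,66)],gauge=[(0,0,220,34),(0,0,40,72)],
 hammer=None,square=None)
E
cat > m1.py <<'E'
from fit import *
C={n:dict(np.load(n+"0.npz")) for n in("top","side")}
g=dict(hammer=(.493,-.118,-3),plane=(.477,-.242,-9),square=(.489,-.352,7),gauge=(.51,-.471,90))
for t,(x,y,w) in g.items():
  for n in C:
    P=cloud(C[n]).reshape(-1,3); r=.11 if t!="gauge" else .13
    # split neighbours by y band
    m=(np.abs(P[:,1]-y)<.06); print(t,n,np.round(fit_tool(P[m],t,x,y,w,r),4))
# felt
for n in C:
    A=ortho(C[n],.33,.65,-.05,.50,.0195,.5).astype(int)
    felt=(A[...,0]>A[...,2]-2)&(A.sum(2)>150)
    k,L,st,ce=cv2.connectedComponentsWithStats(cv2.morphologyEx(felt.astype(np.uint8),cv2.MORPH_OPEN,np.ones((5,5))))
    P=cloud(C[n]).reshape(-1,3)
    for i in range(1,k):
        if st[i,4]>4000:
            q=np.column_stack(np.nonzero(L==i)[::-1]).astype(np.float32); r=cv2.minAreaRect(q)
            print(n,"x %.4f y %.4f"%(.65-r[0][1]*.0005,.5-r[0][0]*.0005),"size",np.round(np.array(r[1])*.5,1),"ang",round(r[2],1),"area mm2",st[i,4]/4)
            ix=((.65-P[:,0])/.0005).astype(float);iy=((.5-P[:,1])/.0005)
            ok=(ix>0)&(ix<639)&(iy>0)&(iy<1099); E=cv2.erode((L==i).astype(np.uint8),np.ones((15,15)))
            z=P[ok][E[ix[ok].astype(int),iy[ok].astype(int)]>0,2]; print("   felt z",np.median(z).round(4),len(z))
    np.save(f"felt_{n}.npy",L)
E
python3 m1.py 2>&1 | grep -v Warn
```

```text
hammer top [ 4.9130e-01 -1.2860e-01  3.1010e+00 -1.9200e-01  2.8825e+00  4.8900e+02]
hammer side [ 4.8930e-01 -1.2840e-01  1.6361e+00  7.9530e-01  1.6150e+00  7.0000e+02]
plane top [ 4.49600e-01 -2.34500e-01 -7.71090e+00  1.26778e+01  3.96850e+00
  5.12000e+02]
plane side [ 4.61300e-01 -2.38400e-01 -1.07802e+01  1.11445e+01  3.67980e+00
  1.00900e+03]
square top [ 4.8870e-01 -3.5240e-01  4.9120e+00  1.8071e+00  2.3148e+00  4.1600e+02]
square side [ 4.8670e-01 -3.5550e-01  5.0068e+00 -2.0000e-04  1.0169e+00  7.4500e+02]
gauge top [ 5.10400e-01 -4.70500e-01  8.12738e+01  8.48100e-01  2.63880e+00
  5.36000e+02]
gauge side [ 5.07700e-01 -4.73400e-01  8.12547e+01 -1.19400e-01  1.04120e+00
  1.59500e+03]
top x 0.5393 y 0.3556 size [ 77.5 198. ] ang 7.1 area mm2 7528.25
   felt z 0.0174 518
top x 0.5266 y 0.2565 size [ 58.  167.8] ang 7.5 area mm2 9505.0
   felt z 0.0175 751
top x 0.5002 y 0.0575 size [ 64.  215.5] ang 6.5 area mm2 6627.0
   felt z 0.0177 440
top x 0.5134 y 0.1573 size [ 78.2 137.9] ang 7.4 area mm2 6019.5
   felt z 0.0174 426
side x 0.5373 y 0.3562 size [ 66.9 201.4] ang 6.8 area mm2 5223.5
   felt z 0.019 109
side x 0.5244 y 0.2585 size [ 47.8 171.9] ang 7.5 area mm2 7722.75
   felt z 0.0188 244
side x 0.4989 y 0.0587 size [ 56.4 216.6] ang 9.1 area mm2 5014.0
   felt z 0.0188 170
side x 0.5116 y 0.1601 size [ 68.9 142. ] ang 6.3 area mm2 4753.0
   felt z 0.0188 146
```

The fits agree between views to about 3 mm, and the felt height is about 17–18 mm, as it should be. I averaged the two views for every pose. The inserts sit at a pitch of 100 mm and a yaw of -7.4°. I'll start with the hammer, so a small planner comes first.

```bash
cat > plan.py <<'E'
"""plan.py x y z ydir [x y z ydir ...]: drive numbers from the measured pose through the waypoints (m, deg; m = keep)"""
import sys,math,numpy as np
from rig import read_state
from scipy.spatial.transform import Rotation as Ro
s=read_state(); p=np.array(s["position"]); R=np.array(s["tcp_rot"])
print("t %.1f"%s["time_s"],"p",p.round(4),"ydir %.2f"%np.degrees(np.arctan2(R[1,1],R[0,1])),"tilt %.2f"%np.degrees(np.arccos(-R[2,2])),"F",np.round(s["force"],1),"open %.1f"%(s["opening"]*87),"grip",np.round(s["grasp_force"],1),"j6 %.0f"%s["joint_positions"][5])
a=[float(v) if v!="k" else None for v in sys.argv[1:]]
for i in range(0,len(a),4):
    w=a[i:i+4]; y0=math.degrees(math.atan2(R[1,1],R[0,1]))
    g=np.array([w[j] if w[j] is not None else p[j] for j in range(3)]); yd=math.radians(w[3] if w[3] is not None else y0)
    G=np.array([[-math.sin(yd),math.cos(yd),0],[math.cos(yd),math.sin(yd),0],[0,0,-1]])
    rv=Ro.from_matrix(R.T@G).as_rotvec(); n=max(1,math.ceil(np.linalg.norm(g-p)/.119),math.ceil(np.linalg.norm(rv)/.9)); p0=p.copy();R0=R.copy()
    for k in range(1,n+1):
        pn=p0+(g-p0)*k/n; Rn=R0@Ro.from_rotvec(rv*k/n).as_matrix()
        d=R.T@(pn-p)/.12; r=Ro.from_matrix(R.T@Rn).as_rotvec()/1.5
        rows=max(np.linalg.norm(pn-p)/.05,np.linalg.norm(r)*1.5/math.radians(8.59))
        print(f"wp{i//4}",np.round(d,3).tolist(),np.round(r,3).tolist(),"rows %.1f"%rows); p,R=pn,Rn
E
python3 plan.py .5353 -.1268 .15 92
```

```text
t 0.1 p [0.24   0.5763 0.2217] ydir 67.38 tilt 0.11 F [-0.1 -0.5  0.7] open 87.4 grip 0.0 j6 -10
wp0 [-0.646, -0.637, 0.086] [-0.0, -0.0, -0.041] rows 2.2
wp0 [-0.606, -0.676, 0.086] [-0.0, -0.0, -0.041] rows 2.2
wp0 [-0.564, -0.712, 0.086] [-0.0, -0.0, -0.041] rows 2.2
wp0 [-0.519, -0.745, 0.086] [-0.0, -0.0, -0.041] rows 2.2
wp0 [-0.472, -0.775, 0.086] [-0.0, -0.0, -0.041] rows 2.2
wp0 [-0.424, -0.803, 0.086] [-0.0, -0.0, -0.041] rows 2.2
wp0 [-0.374, -0.827, 0.086] [-0.0, -0.0, -0.041] rows 2.2
```

Emit:
drive_tool(steps=[[60,-0.646,-0.637,0.086,0,0,-0.041],[60,-0.646,-0.637,0.086,0,0,-0.041],[60,-0.646,-0.637,0.086,0,0,-0.041]])

```text
time_s: 0.4
position: [0.2824, 0.4717, 0.2109]
tcp_rot: [[-0.944, 0.33, -0.003], [0.33, 0.944, -0.006], [0.001, -0.006, -1.0]]
force: [-0.0, 0.5, 0.5]
opening: 0.813
grasp_force: 0.0
```

Emit:
drive_tool(steps=[[60,-0.606,-0.676,0.086,0,0,-0.041],[60,-0.606,-0.676,0.086,0,0,-0.041],[60,-0.606,-0.676,0.086,0,0,-0.041]])

```text
time_s: 0.7
position: [0.3251, 0.3725, 0.2012]
tcp_rot: [[-0.962, 0.272, -0.002], [0.272, 0.962, -0.003], [0.001, -0.003, -1.0]]
force: [0.2, 0.6, -0.3]
opening: 0.698
grasp_force: 0.0
```

Emit:
drive_tool(steps=[[60,-0.564,-0.712,0.086,0,0,-0.041],[60,-0.564,-0.712,0.086,0,0,-0.041],[60,-0.564,-0.712,0.086,0,0,-0.041]])

```text
time_s: 1.0
position: [0.3683, 0.273, 0.1913]
tcp_rot: [[-0.977, 0.213, -0.0], [0.213, 0.977, -0.001], [0.0, -0.001, -1.0]]
force: [-0.2, 0.3, 0.6]
opening: 0.691
grasp_force: 0.0
```

Emit:
drive_tool(steps=[[60,-0.519,-0.745,0.086,0,0,-0.041],[60,-0.519,-0.745,0.086,0,0,-0.041],[60,-0.519,-0.745,0.086,0,0,-0.041]])

```text
time_s: 1.3
position: [0.4117, 0.1729, 0.1812]
tcp_rot: [[-0.988, 0.153, 0.002], [0.153, 0.988, -0.0], [-0.002, 0.0, -1.0]]
force: [-0.5, 0.8, 0.4]
opening: 0.693
grasp_force: 0.0
```

Emit:
drive_tool(steps=[[60,-0.472,-0.775,0.086,0,0,-0.041],[60,-0.472,-0.775,0.086,0,0,-0.041],[60,-0.472,-0.775,0.086,0,0,-0.041]])

```text
time_s: 1.6
position: [0.4548, 0.0724, 0.171]
tcp_rot: [[-0.996, 0.091, 0.003], [0.091, 0.996, -0.0], [-0.004, -0.0, -1.0]]
force: [-0.1, -0.0, -0.1]
opening: 0.689
grasp_force: 0.0
```

Emit:
drive_tool(steps=[[60,-0.424,-0.803,0.086,0,0,-0.041],[60,-0.424,-0.803,0.086,0,0,-0.041],[60,-0.424,-0.803,0.086,0,0,-0.041]])

```text
time_s: 1.9
position: [0.4974, -0.0283, 0.1607]
tcp_rot: [[-1.0, 0.029, 0.004], [0.029, 1.0, -0.001], [-0.004, -0.001, -1.0]]
force: [-0.4, 0.5, -0.1]
opening: 0.688
grasp_force: 0.0
```

Emit:
drive_tool(steps=[[60,-0.374,-0.827,0.086,0,0,-0.041],[60,-0.374,-0.827,0.086,0,0,-0.041],[60,-0.374,-0.827,0.086,0,0,-0.041],[60,-0.374,-0.827,0.086,0,0,-0.041]])

```text
time_s: 2.3
position: [0.5368, -0.1256, 0.15]
tcp_rot: [[-0.999, -0.034, -0.0], [-0.034, 0.999, 0.001], [0.0, 0.001, -1.0]]
force: [-0.1, 1.0, -0.1]
opening: 0.692
grasp_force: 0.0
```

```bash
python3 plan.py .5353 -.1268 .04 92 .5353 -.1268 .011 92
```

```text
t 2.3 p [ 0.5368 -0.1256  0.15  ] ydir 91.94 tilt 0.06 F [-0.1  1.  -0.1] open 60.2 grip 0.0 j6 -117
wp0 [0.013, -0.01, 0.916] [0.001, -0.0, -0.001] rows 2.2
wp1 [0.0, -0.0, 0.242] [-0.0, -0.0, 0.0] rows 0.6
```

Emit:
drive_tool(steps=[[50,0.013,-0.01,0.3,0,0,0],[50,0.013,-0.01,0.6,0,0,0],[50,0.013,-0.01,0.916,0,0,0],[50,0.013,-0.01,1,0,0,0],[50,0.013,-0.01,1,0,0,0],[50,0.013,-0.01,1,0,0,0]])

```text
time_s: 2.9
position: [0.5351, -0.1262, 0.0315]
tcp_rot: [[-0.999, -0.037, 0.001], [-0.037, 0.999, -0.0], [-0.001, -0.0, -1.0]]
force: [-0.4, 0.0, 0.7]
opening: 0.574
grasp_force: 0.0
```

```bash
python3 plan.py .5353 -.1268 .011 92; python3 - <<'E'
from rig import optics
from h import *
c=optics.capture("side"); A=c["color"][170:320,120:320]
cv2.imwrite("pics/g1.png",cv2.resize(A,None,fx=4,fy=4,interpolation=3))
E
```

```text
t 2.9 p [ 0.5351 -0.1262  0.0315] ydir 92.11 tilt 0.07 F [-0.4  0.   0.7] open 49.9 grip 0.0 j6 -117
wp0 [-0.001, -0.005, 0.171] [-0.0, 0.001, 0.001] rows 0.4
```

View pics/g1.png

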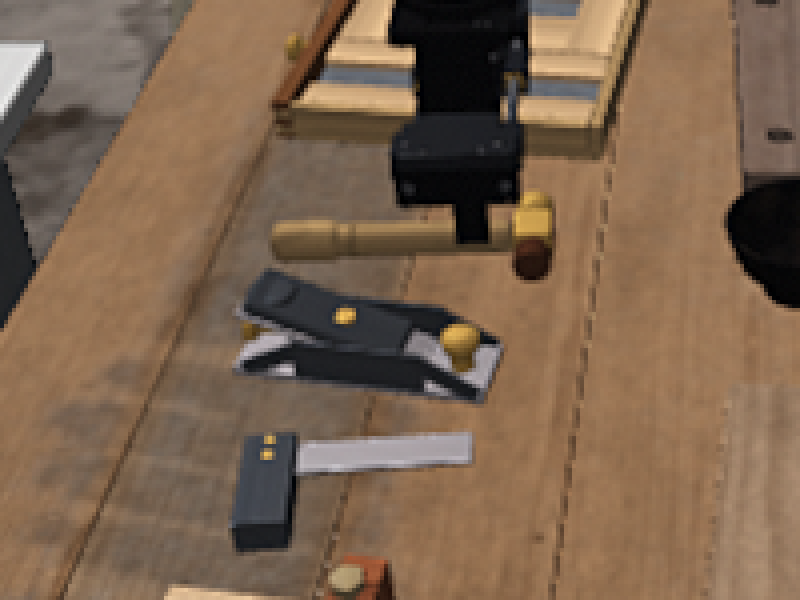

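The fingertip at (472,225) is just behind the head and straddles the handle. I'll go down, close and lift.

Emit:
drive_tool(steps=[[50,0,-0.005,0.1,0,0,0],[50,0,-0.005,0.171,0,0,0],[50,0,-0.005,0.171,0,0,0],[10,0,-0.005,0.171,0,0,0],[10,0,-0.005,0.171,0,0,0],[10,0,-0.005,0.171,0,0,0],[10,0,-0.005,0.171,0,0,0],[10,0,-0.005,0.171,0,0,0]])

```text
time_s: 3.75
position: [0.5346, -0.1278, 0.0099]
tcp_rot: [[-0.999, -0.036, 0.0], [-0.036, 0.999, 0.0], [-0.0, 0.0, -1.0]]
force: [-0.3, 2.6, 0.2]
opening: 0.205
grasp_force: 3.1
```

Emit:
drive_tool(steps=[[10,0,0,0,0,0,0],[10,0,0,-0.15,0,0,0],[10,0,0,-0.3,0,0,0],[10,0,0,-0.5,0,0,0],[10,0,0,-0.7,0,0,0],[10,0,0,-0.9,0,0,0],[10,0,0,-0.9,0,0,0]])

```text
time_s: 4.45
position: [0.5362, -0.1286, 0.1201]
tcp_rot: [[-0.999, -0.036, 0.005], [-0.036, 0.999, -0.003], [-0.005, -0.003, -1.0]]
force: [0.7, -0.4, -3.3]
opening: 0.2
grasp_force: 30.0
```

```bash
python3 plan.py .5353 -.1268 .14 92; python3 - <<'E'
from rig import optics
from h import *
c=optics.capture("side"); np.savez("s2.npz",**c); A=c["color"][120:270,120:320]
cv2.imwrite("pics/g2.png",cv2.resize(A,None,fx=4,fy=4,interpolation=3))
E
```

```text
t 4.5 p [ 0.5362 -0.1286  0.1201] ydir 92.06 tilt 0.33 F [ 0.7 -0.4 -3.3] open 17.4 grip 30.0 j6 -117
wp0 [0.006, 0.014, -0.166] [-0.002, 0.003, 0.001] rows 0.4
```

View pics/g2.png

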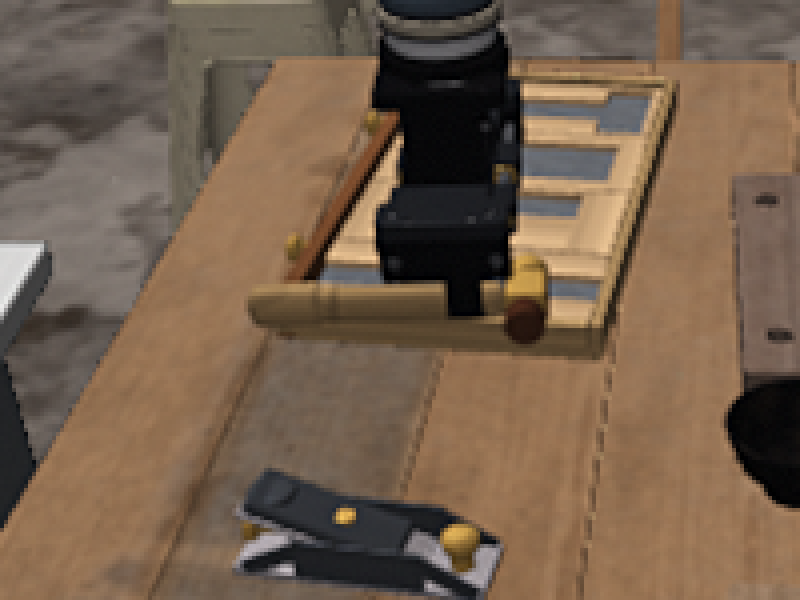

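The hammer is held level, with its head at (525,300). I'll carry it to the T insert.

```bash
python3 plan.py .5829 .3501 .14 82.6
```

```text
t 4.5 p [ 0.5351 -0.1281  0.1185] ydir 92.05 tilt 0.15 F [-0.1 -0.3 -3.2] open 17.8 grip 30.0 j6 -117
wp0 [-0.108, 0.794, -0.037] [-0.0, 0.0, 0.022] rows 1.9
wp0 [-0.082, 0.797, -0.036] [-0.0, 0.0, 0.022] rows 1.9
wp0 [-0.056, 0.799, -0.036] [-0.0, 0.0, 0.022] rows 1.9
wp0 [-0.029, 0.8, -0.036] [-0.0, 0.0, 0.022] rows 1.9
wp0 [-0.003, 0.801, -0.036] [-0.0, 0.0, 0.022] rows 1.9
```

Emit:
drive_tool(steps=[[10,-0.02,0.2,-0.037,0,0,0.005],[10,-0.06,0.5,-0.037,0,0,0.011],[10,-0.108,0.794,-0.037,0,0,0.022]])

```text
time_s: 4.8
position: [0.5425, -0.0313, 0.1202]
tcp_rot: [[-1.0, -0.0, -0.004], [-0.0, 1.0, 0.001], [0.004, 0.001, -1.0]]
force: [0.7, 0.4, -3.7]
opening: 0.203
grasp_force: 30.0
```

Emit:
drive_tool(steps=[[10,-0.03,0.27,-0.036,0,0,0.007],[10,-0.055,0.53,-0.036,0,0,0.015],[10,-0.082,0.797,-0.036,0,0,0.022]])

```text
time_s: 5.1
position: [0.5522, 0.0648, 0.1244]
tcp_rot: [[-1.0, 0.031, -0.004], [0.031, 1.0, 0.0], [0.004, 0.0, -1.0]]
force: [0.9, 0.1, -3.4]
opening: 0.206
grasp_force: 30.0
```

Emit:
drive_tool(steps=[[10,-0.02,0.27,-0.036,0,0,0.007],[10,-0.035,0.53,-0.036,0,0,0.015],[10,-0.056,0.799,-0.036,0,0,0.022]])

```text
time_s: 5.4
position: [0.5616, 0.1602, 0.1285]
tcp_rot: [[-0.998, 0.064, -0.004], [0.064, 0.998, -0.001], [0.004, -0.001, -1.0]]
force: [0.9, -0.3, -3.6]
opening: 0.204
grasp_force: 30.0
```

Emit:
drive_tool(steps=[[10,-0.01,0.27,-0.036,0,0,0.007],[10,-0.02,0.53,-0.036,0,0,0.015],[10,-0.029,0.8,-0.036,0,0,0.022]])

```text
time_s: 5.7
position: [0.5712, 0.2556, 0.1325]
tcp_rot: [[-0.995, 0.097, -0.004], [0.097, 0.995, -0.001], [0.004, -0.002, -1.0]]
force: [1.0, -0.6, -3.7]
opening: 0.202
grasp_force: 30.0
```

Emit:
drive_tool(steps=[[10,0,0.3,-0.036,0,0,0.007],[10,0,0.55,-0.036,0,0,0.015],[10,-0.003,0.75,-0.036,0,0,0.022],[10,-0.003,0.801,-0.036,0,0,0.022],[10,-0.003,0.801,-0.036,0,0,0.022],[10,-0.003,0.801,-0.036,0,0,0.022]])

```text
time_s: 6.3
position: [0.5814, 0.3489, 0.1378]
tcp_rot: [[-0.992, 0.129, -0.003], [0.129, 0.992, -0.002], [0.003, -0.002, -1.0]]
force: [0.8, -0.8, -4.5]
opening: 0.203
grasp_force: 30.0
```

```bash
python3 plan.py .5829 .3501 .045 82.6;  python3 - <<'E'
from rig import optics
from fit import *
for n in("top","side"):
    c=optics.capture(n); P=cloud(c).reshape(-1,3); m=(P[:,2]>.11)&(P[:,2]<.165); Q=P[m].copy(); Q[:,2]-=.13
    Q[:,2]+=.008; # shift above the cut
    Q=P[m].copy(); Q[:,2]-=.130; Q=Q[np.isfinite(Q[:,2])]
    print(n,np.round(fit_tool(Q,"hammer",.538,.356,-7.4,.12),4))
E
```

```text
t 6.3 p [0.5814 0.3489 0.1378] ydir 82.58 tilt 0.22 F [ 0.8 -0.8 -4.5] open 17.7 grip 30.0 j6 -61
wp0 [-0.014, 0.013, 0.773] [-0.002, -0.002, -0.0] rows 1.9
top [ 5.3370e-01  3.5530e-01 -8.1059e+00  5.1300e-02  1.2732e+00  5.5000e+01]
side [  0.536    0.3541  -8.8155  -1.2205   3.0262 352.    ]
```

Emit:
drive_tool(steps=[[10,-0.02,0.012,0.2,0,0,0],[10,-0.02,0.012,0.4,0,0,0],[10,-0.02,0.012,0.6,0,0,0],[10,-0.02,0.012,0.75,0,0,0],[10,-0.02,0.012,0.79,0,0,0],[10,-0.02,0.012,0.79,0,0,0]])

```text
time_s: 7.0
position: [0.5847, 0.3504, 0.044]
tcp_rot: [[-0.992, 0.13, -0.002], [0.13, 0.992, -0.001], [0.002, -0.001, -1.0]]
force: [-1.0, 0.3, -2.6]
opening: 0.204
grasp_force: 30.0
```

```bash
python3 plan.py .584 .3501 .027 82.6;  python3 - <<'E'
from rig import optics
from h import *
c=optics.capture("top"); A=ortho(c,.40,.66,.25,.45,.03,.5)
d=optics.capture("side"); Bm=ortho(d,.40,.66,.25,.45,.03,.5)
cv2.imwrite("pics/p1.png",np.hstack([A,Bm]))
E
```

```text
t 7.0 p [0.5847 0.3504 0.044 ] ydir 82.53 tilt 0.11 F [-1.   0.3 -2.6] open 17.8 grip 30.0 j6 -61
wp0 [0.005, -0.003, 0.142] [-0.001, -0.001, -0.001] rows 0.3
```

View pics/p1.png

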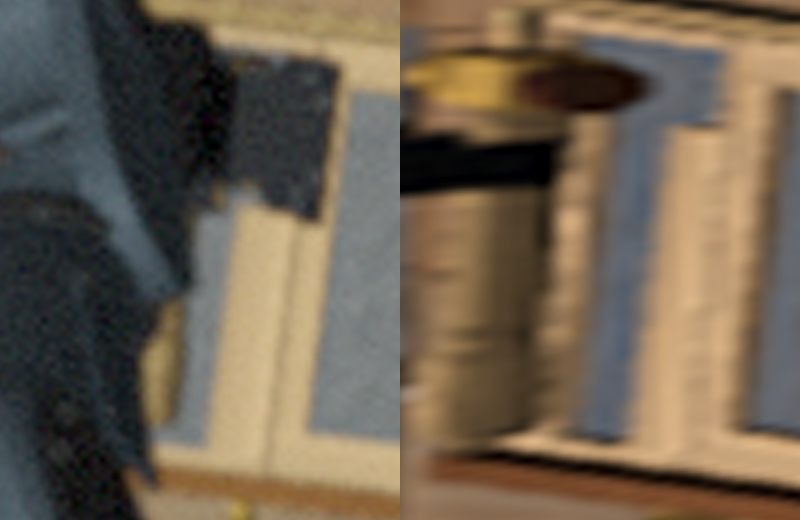

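The side half shows the head (row 82) centred in the T pocket (rows 40–125) along x, and the handle end inside the channel once parallax is allowed for. I'll lower it gently.

Emit:
drive_tool(steps=[[10,0.005,-0.003,0.03,0,0,0],[10,0.005,-0.003,0.06,0,0,0],[10,0.005,-0.003,0.09,0,0,0],[10,0.005,-0.003,0.115,0,0,0],[10,0.005,-0.003,0.13,0,0,0],[10,0.005,-0.003,0.138,0,0,0],[10,0.005,-0.003,0.138,0,0,0],[10,0.005,-0.003,0.138,0,0,0]])

```text
time_s: 7.9
position: [0.5844, 0.3513, 0.0282]
tcp_rot: [[-0.992, 0.129, 0.0], [0.129, 0.992, 0.0], [-0.0, 0.0, -1.0]]
force: [0.2, -0.0, -3.0]
opening: 0.202
grasp_force: 30.0
```

```bash
python3 plan.py .584 .3501 .027 82.6
```

```text
t 7.9 p [0.5844 0.3513 0.0282] ydir 82.59 tilt 0.00 F [ 0.2 -0.  -3. ] open 17.6 grip 30.0 j6 -61
wp0 [0.002, -0.01, 0.01] [0.0, 0.0, -0.0] rows 0.0
```

Emit:
drive_tool(steps=[[10,0,-0.005,0.006,0,0,0],[10,0,-0.005,0.012,0,0,0],[10,0,-0.005,0.014,0,0,0],[10,0,-0.005,0.014,0,0,0]])

```text
time_s: 8.3
position: [0.5844, 0.3505, 0.027]
tcp_rot: [[-0.992, 0.129, 0.0], [0.129, 0.992, -0.0], [-0.0, -0.0, -1.0]]
force: [-2.0, -0.5, -0.2]
opening: 0.207
grasp_force: 30.0
```

Emit:
drive_tool(steps=[[19,0,0,0,0,0,0],[22,0,0,0,0,0,0],[30,0,0,0,0,0,0],[40,0,0,0,0,0,0],[40,0,0,0,0,0,0],[40,0,0,0,0,0,0]])

```text
time_s: 8.9
position: [0.5843, 0.3506, 0.0265]
tcp_rot: [[-0.992, 0.129, 0.0], [0.129, 0.992, 0.0], [-0.0, 0.0, -1.0]]
force: [-0.2, 0.3, 0.1]
opening: 0.441
grasp_force: 0.0
```

Emit:
drive_tool(steps=[[40,0,0,-0.15,0,0,0],[40,0,0,-0.5,0,0,0],[40,0,0,-0.95,0,0,0],[40,0,0,-0.95,0,0,0]])

```text
time_s: 9.3
position: [0.5888, 0.3526, 0.148]
tcp_rot: [[-0.992, 0.129, 0.013], [0.129, 0.992, 0.005], [-0.013, 0.007, -1.0]]
force: [0.8, 0.1, 1.0]
opening: 0.462
grasp_force: 0.0
```

```bash
python3 plan.py .4773 -.2418 .14 80.4
```

```text
t 9.3 p [0.5888 0.3526 0.148 ] ydir 82.61 tilt 0.83 F [0.8 0.1 1. ] open 40.2 grip 0.0 j6 -61
wp0 [0.047, -0.839, 0.005] [0.001, 0.001, 0.004] rows 2.0
wp0 [0.042, -0.839, 0.006] [0.001, 0.001, 0.004] rows 2.0
wp0 [0.037, -0.839, 0.007] [0.001, 0.001, 0.004] rows 2.0
wp0 [0.031, -0.839, 0.008] [0.001, 0.001, 0.004] rows 2.0
wp0 [0.026, -0.84, 0.009] [0.001, 0.001, 0.004] rows 2.0
wp0 [0.02, -0.84, 0.01] [0.001, 0.001, 0.004] rows 2.0
```

Emit:
drive_tool(steps=[[75,0.047,-0.839,0,0,0,0.004],[75,0.047,-0.839,0,0,0,0.004],[75,0.047,-0.839,0,0,0,0.004]])

```text
time_s: 9.6
position: [0.5632, 0.2464, 0.1398]
tcp_rot: [[-0.99, 0.139, -0.005], [0.139, 0.99, -0.003], [0.005, -0.004, -1.0]]
force: [0.9, 0.9, 0.9]
opening: 0.647
grasp_force: 0.0
```

Emit:
drive_tool(steps=[[75,0.042,-0.839,0,0,0,0.004],[75,0.042,-0.839,0,0,0,0.004]])

```text
time_s: 9.8
position: [0.5474, 0.1532, 0.1403]
tcp_rot: [[-0.99, 0.138, 0.001], [0.138, 0.99, 0.0], [-0.001, 0.0, -1.0]]
force: [0.5, -0.6, 0.2]
opening: 0.811
grasp_force: 0.0
```

Emit:
drive_tool(steps=[[75,0.037,-0.839,0,0,0,0.004],[75,0.037,-0.839,0,0,0,0.004]])

```text
time_s: 10.0
position: [0.5287, 0.0539, 0.1403]
tcp_rot: [[-0.989, 0.146, 0.001], [0.146, 0.989, 0.0], [-0.001, 0.0, -1.0]]
force: [1.0, -0.1, -0.5]
opening: 0.859
grasp_force: 0.0
```

Emit:
drive_tool(steps=[[75,0.031,-0.839,0,0,0,0.004],[75,0.031,-0.839,0,0,0,0.004]])

```text
time_s: 10.2
position: [0.5105, -0.0448, 0.1404]
tcp_rot: [[-0.988, 0.152, 0.001], [0.152, 0.988, 0.0], [-0.001, 0.0, -1.0]]
force: [0.2, -0.4, -0.2]
opening: 0.862
grasp_force: 0.0
```

Emit:
drive_tool(steps=[[75,0.026,-0.839,0,0,0,0.004],[75,0.026,-0.839,0,0,0,0.004]])

```text
time_s: 10.4
position: [0.4922, -0.1433, 0.1404]
tcp_rot: [[-0.987, 0.159, 0.001], [0.159, 0.987, 0.0], [-0.001, 0.0, -1.0]]
force: [0.1, -1.0, -0.0]
opening: 0.862
grasp_force: 0.0
```

Emit:
drive_tool(steps=[[75,0.02,-0.84,0,0,0,0.004],[75,0.02,-0.84,0,0,0,0.004],[75,0.02,-0.84,0,0,0,0.004],[75,0.02,-0.84,0,0,0,0.004],[75,0.02,-0.84,0,0,0,0.004]])

```text
time_s: 10.9
position: [0.4737, -0.2395, 0.1401]
tcp_rot: [[-0.986, 0.164, -0.001], [0.164, 0.986, 0.001], [0.001, 0.001, -1.0]]
force: [-0.5, -0.1, 0.1]
opening: 0.862
grasp_force: 0.0
```

```bash
python3 plan.py .4773 -.2418 .07 80.4 .4773 -.2418 .015 80.4;  python3 - <<'E'
from rig import optics
from h import *
c=optics.capture("top"); A=ortho(c,.38,.66,.27,.44,.03,.45)
d=optics.capture("side"); Bm=ortho(d,.38,.66,.27,.44,.03,.45)
cv2.imwrite("pics/p2.png",np.hstack([A,Bm]))
E
```

```text
t 10.9 p [ 0.4737 -0.2395  0.1401] ydir 80.56 tilt 0.09 F [-0.5 -0.1  0.1] open 75.0 grip 0.0 j6 -119
wp0 [-0.033, -0.015, 0.584] [0.001, -0.001, 0.002] rows 1.4
wp1 [0.0, 0.0, 0.458] [-0.0, 0.0, 0.0] rows 1.1
```

View pics/p2.png

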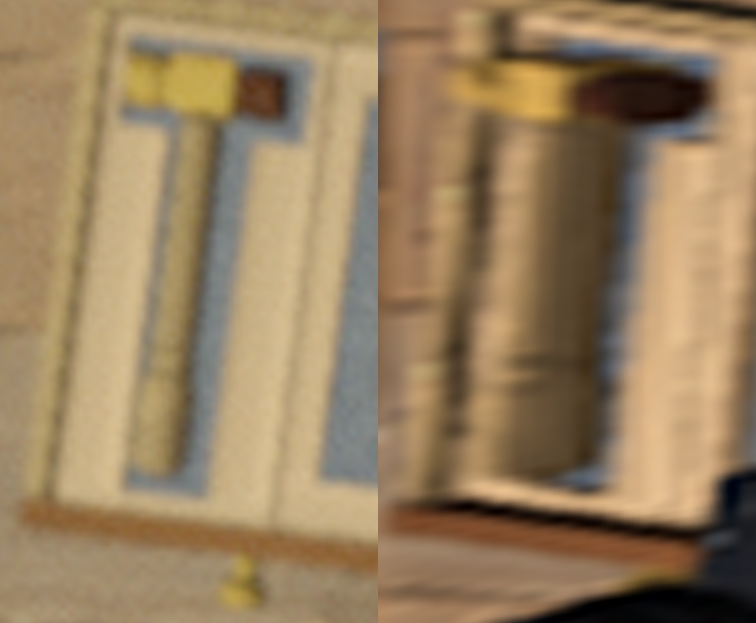

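The hammer lies flat in the T: head at (205,85) inside the pocket, felt showing all round. Next is the plane.

Emit:
drive_tool(steps=[[75,-0.033,-0.015,0.3,0,0,0.002],[75,-0.033,-0.015,0.6,0,0,0.002],[75,-0.033,-0.015,0.8,0,0,0.002],[75,-0.033,-0.015,0.8,0,0,0.002],[75,-0.033,-0.015,0.8,0,0,0.002]])

```text
time_s: 11.5
position: [0.4777, -0.2421, 0.0446]
tcp_rot: [[-0.986, 0.166, -0.001], [0.166, 0.986, 0.001], [0.001, 0.0, -1.0]]
force: [0.5, -0.4, 0.5]
opening: 0.865
grasp_force: 0.0
```

```bash
python3 plan.py .4773 -.2418 .015 80.4;  python3 - <<'E'
from rig import optics
from h import *
c=optics.capture("side"); A=c["color"][190:340,120:320]
cv2.imwrite("pics/g3.png",cv2.resize(A,None,fx=4,fy=4,interpolation=3))
E
```

```text
t 11.5 p [ 0.4777 -0.2421  0.0446] ydir 80.46 tilt 0.05 F [ 0.5 -0.4  0.5] open 75.2 grip 0.0 j6 -119
wp0 [0.004, 0.002, 0.246] [0.0, -0.0, 0.001] rows 0.6
```

View pics/g3.png

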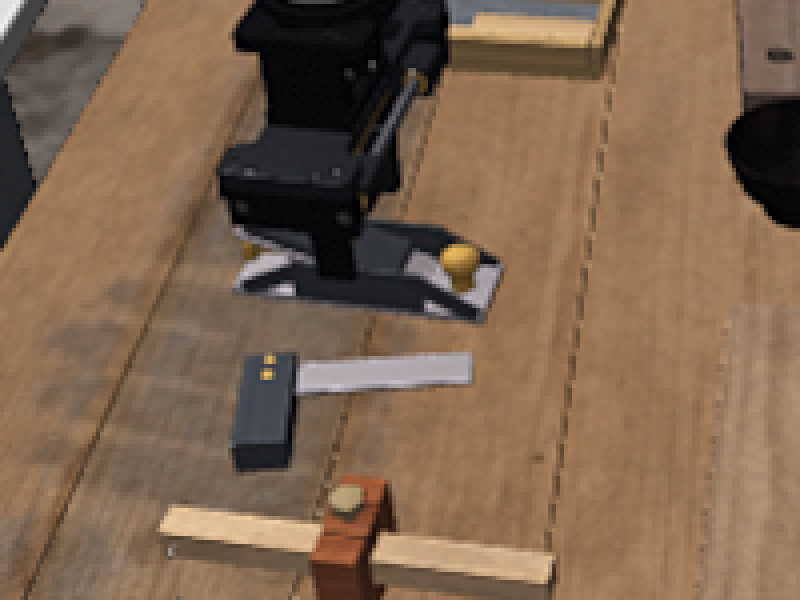

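The near finger at (335,265) is at the middle of the plane, outside the cheek. I'll grip and lift.

Emit:
drive_tool(steps=[[75,0.004,0.002,0.12,0,0,0],[75,0.004,0.002,0.246,0,0,0],[75,0.004,0.002,0.246,0,0,0],[40,0.004,0.002,0.246,0,0,0],[40,0.004,0.002,0.246,0,0,0],[40,0.004,0.002,0.246,0,0,0],[40,0.004,0.002,0.246,0,0,0],[40,0.004,0.002,0.246,0,0,0]])

```text
time_s: 12.35
position: [0.4773, -0.2419, 0.0158]
tcp_rot: [[-0.986, 0.169, 0.001], [0.169, 0.986, 0.001], [-0.0, 0.002, -1.0]]
force: [1.3, 4.1, 5.9]
opening: 0.57
grasp_force: 30.0
```

Emit:
drive_tool(steps=[[40,0,0,0,0,0,0],[40,0,0,0,0,0,0],[40,0,0,-0.15,0,0,0],[40,0,0,-0.35,0,0,0],[40,0,0,-0.6,0,0,0],[40,0,0,-0.8,0,0,0],[40,0,0,-1,0,0,0],[40,0,0,-1,0,0,0]])

```text
time_s: 13.15
position: [0.4784, -0.244, 0.1373]
tcp_rot: [[-0.986, 0.167, 0.005], [0.167, 0.986, -0.004], [-0.005, -0.003, -1.0]]
force: [0.1, 0.0, -4.3]
opening: 0.571
grasp_force: 30.0
```

```bash
python3 plan.py .5255 .2575 .14 82.6
```

```text
t 13.2 p [ 0.4784 -0.244   0.1373] ydir 80.37 tilt 0.35 F [ 0.1  0.  -4.3] open 49.7 grip 30.0 j6 -119
wp0 [0.062, 0.837, -0.007] [-0.0, 0.001, -0.005] rows 2.0
wp0 [0.056, 0.838, -0.007] [-0.0, 0.001, -0.005] rows 2.0
wp0 [0.049, 0.838, -0.006] [-0.0, 0.001, -0.005] rows 2.0
wp0 [0.043, 0.838, -0.006] [-0.0, 0.001, -0.005] rows 2.0
wp0 [0.036, 0.839, -0.005] [-0.0, 0.001, -0.005] rows 2.0
```

Emit:
drive_tool(steps=[[40,0.015,0.2,0,0,0,0],[40,0.04,0.5,0,0,0,0],[40,0.062,0.837,-0.007,0,0,-0.005]])

```text
time_s: 13.45
position: [0.4854, -0.142, 0.1341]
tcp_rot: [[-0.987, 0.162, -0.002], [0.162, 0.987, 0.001], [0.003, 0.001, -1.0]]
force: [0.1, 1.7, -5.3]
opening: 0.571
grasp_force: 30.0
```

Emit:
drive_tool(steps=[[40,0.02,0.28,0,0,0,0],[40,0.04,0.56,0,0,0,0],[40,0.056,0.838,-0.007,0,0,-0.005]])

```text
time_s: 13.75
position: [0.4944, -0.0406, 0.1348]
tcp_rot: [[-0.988, 0.153, -0.004], [0.153, 0.988, 0.001], [0.004, 0.001, -1.0]]
force: [1.4, -0.1, -4.7]
opening: 0.571
grasp_force: 30.0
```

Emit:
drive_tool(steps=[[40,0.016,0.28,0,0,0,0],[40,0.033,0.56,0,0,0,0],[40,0.049,0.838,-0.006,0,0,-0.005]])

```text
time_s: 14.05
position: [0.504, 0.0594, 0.1355]
tcp_rot: [[-0.989, 0.145, -0.004], [0.145, 0.989, 0.0], [0.004, -0.0, -1.0]]
force: [0.6, 0.2, -4.8]
opening: 0.574
grasp_force: 30.0
```

Emit:
drive_tool(steps=[[40,0.014,0.28,0,0,0,0],[40,0.028,0.56,0,0,0,0],[40,0.043,0.838,-0.006,0,0,-0.005]])

```text
time_s: 14.35
position: [0.5135, 0.1594, 0.136]
tcp_rot: [[-0.99, 0.138, -0.004], [0.138, 0.99, -0.001], [0.004, -0.001, -1.0]]
force: [0.8, -0.6, -5.0]
opening: 0.572
grasp_force: 30.0
```

Emit:
drive_tool(steps=[[40,0.012,0.3,0,0,0,0],[40,0.024,0.58,0,0,0,0],[40,0.036,0.78,-0.005,0,0,-0.005],[40,0.036,0.839,-0.005,0,0,-0.005],[40,0.036,0.839,-0.005,0,0,-0.005],[40,0.036,0.839,-0.005,0,0,-0.005]])

```text
time_s: 14.95
position: [0.5236, 0.2574, 0.1374]
tcp_rot: [[-0.991, 0.131, -0.003], [0.131, 0.991, -0.002], [0.003, -0.002, -1.0]]
force: [0.0, 0.1, -4.1]
opening: 0.572
grasp_force: 30.0
```

```bash
python3 plan.py .5255 .2575 .05 82.6;  python3 - <<'E'
from rig import optics
from fit import *
c=optics.capture("side"); P=cloud(c).reshape(-1,3); P=P[np.isfinite(P[:,2])]
x,y=.5255,.2575
# front (-y) lower side of the plane: body points between z .122 and .136
m=(P[:,2]>.118)&(P[:,2]<.15)&(np.hypot(P[:,0]-x,P[:,1]-y)<.11); Q=P[m]
a=np.radians(-7.4); u=(Q[:,:2]-[x,y])@[np.cos(a),np.sin(a)]; v=(Q[:,:2]-[x,y])@[-np.sin(a),np.cos(a)]
print(len(Q),"u",np.percentile(u,[0,1,99,100]).round(4),"v",np.percentile(v,[1,5,50]).round(4),"zmin",np.percentile(Q[:,2],[0,2,50]).round(4))
E
```

```text
t 14.9 p [0.5236 0.2574 0.1374] ydir 82.50 tilt 0.18 F [ 0.   0.1 -4.1] open 49.8 grip 30.0 j6 -67
wp0 [-0.018, 0.004, 0.728] [-0.001, -0.002, -0.001] rows 1.7
434 u [-0.0816 -0.0788  0.0773  0.0782] v [-0.0348 -0.0309 -0.0235] zmin [0.1225 0.1243 0.1364]
```

The plane is centred in the gripper to within 1 mm. I'll lower it.

Emit:
drive_tool(steps=[[40,-0.014,0.004,0.2,0,0,0],[40,-0.014,0.004,0.4,0,0,0],[40,-0.014,0.004,0.6,0,0,0],[40,-0.014,0.004,0.72,0,0,0],[40,-0.014,0.004,0.728,0,0,0],[40,-0.014,0.004,0.728,0,0,0]])

```text
time_s: 15.6
position: [0.5267, 0.2582, 0.0514]
tcp_rot: [[-0.991, 0.131, -0.0], [0.131, 0.991, -0.0], [-0.0, -0.0, -1.0]]
force: [0.1, -0.2, -4.9]
opening: 0.575
grasp_force: 30.0
```

Emit:
drive_tool(steps=[[40,0,0,0.025,0,0,0],[40,0,0,0.05,0,0,0],[40,0,0,0.075,0,0,0],[40,0,0,0.09,0,0,0],[40,0,0,0.09,0,0,0],[40,0,0,0.09,0,0,0]])

```text
time_s: 16.2
position: [0.5263, 0.2588, 0.0405]
tcp_rot: [[-0.991, 0.13, 0.0], [0.13, 0.991, -0.0], [-0.0, -0.0, -1.0]]
force: [0.1, -0.5, -5.0]
opening: 0.573
grasp_force: 30.0
```

```bash
python3 plan.py .525 .2575 .0325 82.6
```

```text
t 16.2 p [0.5263 0.2588 0.0405] ydir 82.52 tilt 0.00 F [ 0.1 -0.5 -5. ] open 49.9 grip 30.0 j6 -67
wp0 [0.009, -0.012, 0.067] [-0.0, 0.0, -0.001] rows 0.2
```

Emit:
drive_tool(steps=[[40,0.009,-0.012,0.015,0,0,0],[40,0.009,-0.012,0.03,0,0,0],[40,0.009,-0.012,0.045,0,0,0],[40,0.009,-0.012,0.055,0,0,0],[40,0.009,-0.012,0.06,0,0,0],[40,0.009,-0.012,0.064,0,0,0],[40,0.009,-0.012,0.064,0,0,0]])

```text
time_s: 16.9
position: [0.5251, 0.2575, 0.0329]
tcp_rot: [[-0.991, 0.13, 0.0], [0.13, 0.991, 0.0], [-0.0, 0.0, -1.0]]
force: [0.4, 0.7, -4.1]
opening: 0.572
grasp_force: 30.0
```

```bash
python3 plan.py .525 .2575 .0325 82.6
```

```text
t 16.9 p [0.5251 0.2575 0.0329] ydir 82.51 tilt 0.01 F [ 0.4  0.7 -4.1] open 49.8 grip 30.0 j6 -67
wp0 [0.001, -0.0, 0.003] [0.0, 0.0, -0.001] rows 0.0
```

Emit:
drive_tool(steps=[[40,0,0,0.004,0,0,0],[40,0,0,0.008,0,0,0],[40,0,0,0.008,0,0,0],[40,0,0,0.008,0,0,0]])

```text
time_s: 17.3
position: [0.5251, 0.2575, 0.0328]
tcp_rot: [[-0.991, 0.13, 0.0], [0.13, 0.991, 0.0], [-0.0, 0.0, -1.0]]
force: [-2.2, -1.3, 5.5]
opening: 0.572
grasp_force: 30.0
```

It's seated: the contact height gives the underside at 17 mm. I'll release it and go to the square.

Emit:
drive_tool(steps=[[51,0,0,0,0,0,0],[55,0,0,0,0,0,0],[60,0,0,0,0,0,0],[66,0,0,0,0,0,0],[66,0,0,0,0,0,0],[66,0,0,0,0,0,0]])

```text
time_s: 17.9
position: [0.5252, 0.2575, 0.0318]
tcp_rot: [[-0.991, 0.13, 0.0], [0.13, 0.991, 0.0], [-0.0, 0.0, -1.0]]
force: [-0.7, -0.5, -0.1]
opening: 0.751
grasp_force: 0.0
```

Emit:
drive_tool(steps=[[66,0,0,-0.1,0,0,0],[66,0,0,-0.4,0,0,0],[66,0,0,-0.9,0,0,0],[66,0,0,-0.9,0,0,0],[66,0,0,-0.9,0,0,0]])

```text
time_s: 18.4
position: [0.5269, 0.258, 0.1431]
tcp_rot: [[-0.991, 0.13, 0.006], [0.13, 0.991, 0.002], [-0.006, 0.003, -1.0]]
force: [-0.2, 1.0, -0.2]
opening: 0.759
grasp_force: 0.0
```

```bash
python3 -c "
import numpy as np
a=np.radians(5);o=np.array([.4877,-.354]);p=np.array([-.05,-.008]);print(o+[np.cos(a)*p[0]-np.sin(a)*p[1],np.sin(a)*p[0]+np.cos(a)*p[1]])"
python3 plan.py .4386 -.3663 .14 5
```

```text
[ 0.43858751 -0.36632734]
t 18.4 p [0.5269 0.258  0.1431] ydir 82.51 tilt 0.38 F [-0.2  1.  -0.2] open 66.0 grip 0.0 j6 -67
wp0 [0.009, -0.876, 0.002] [0.001, 0.0, 0.15] rows 2.1
wp0 [-0.187, -0.855, 0.003] [0.001, 0.0, 0.15] rows 2.1
wp0 [-0.374, -0.792, 0.004] [0.001, 0.0, 0.15] rows 2.1
wp0 [-0.542, -0.688, 0.004] [0.001, 0.0, 0.15] rows 2.1
wp0 [-0.682, -0.55, 0.004] [0.001, 0.0, 0.15] rows 2.1
wp0 [-0.787, -0.383, 0.004] [0.001, 0.0, 0.15] rows 2.1
```

Emit:
drive_tool(steps=[[60,0.009,-0.876,0,0,0,0.15],[60,0.009,-0.876,0,0,0,0.15],[60,0.009,-0.876,0,0,0,0.15]])

```text
time_s: 18.7
position: [0.5075, 0.1493, 0.1383]
tcp_rot: [[-0.936, 0.353, -0.006], [0.353, 0.936, -0.002], [0.005, -0.004, -1.0]]
force: [-0.3, -0.1, 0.4]
opening: 0.694
grasp_force: 0.0
```

Emit:
drive_tool(steps=[[60,-0.187,-0.855,0,0,0,0.15],[60,-0.187,-0.855,0,0,0,0.15],[60,-0.187,-0.855,0,0,0,0.15]])

```text
time_s: 19.0
position: [0.4942, 0.0457, 0.1386]
tcp_rot: [[-0.833, 0.553, -0.004], [0.553, 0.833, -0.001], [0.003, -0.002, -1.0]]
force: [-0.7, 0.7, 0.3]
opening: 0.686
grasp_force: 0.0
```

Emit:
drive_tool(steps=[[60,-0.374,-0.792,0,0,0,0.15],[60,-0.374,-0.792,0,0,0,0.15],[60,-0.374,-0.792,0,0,0,0.15]])

```text
time_s: 19.3
position: [0.481, -0.0582, 0.1391]
tcp_rot: [[-0.689, 0.725, -0.001], [0.725, 0.689, -0.001], [-0.0, -0.001, -1.0]]
force: [0.2, 1.6, 0.1]
opening: 0.688
grasp_force: 0.0
```

Emit:
drive_tool(steps=[[60,-0.542,-0.688,0,0,0,0.15],[60,-0.542,-0.688,0,0,0,0.15],[60,-0.542,-0.688,0,0,0,0.15]])

```text
time_s: 19.6
position: [0.4674, -0.1627, 0.1394]
tcp_rot: [[-0.511, 0.86, 0.002], [0.86, 0.511, -0.002], [-0.002, 0.0, -1.0]]
force: [0.2, 0.5, 0.2]
opening: 0.69
grasp_force: 0.0
```

Emit:
drive_tool(steps=[[60,-0.682,-0.55,0,0,0,0.15],[60,-0.682,-0.55,0,0,0,0.15],[60,-0.682,-0.55,0,0,0,0.15]])

```text
time_s: 19.9
position: [0.4532, -0.2671, 0.1396]
tcp_rot: [[-0.307, 0.952, 0.002], [0.952, 0.307, -0.003], [-0.004, 0.001, -1.0]]
force: [0.5, 1.0, 0.3]
opening: 0.688
grasp_force: 0.0
```

Emit:
drive_tool(steps=[[60,-0.787,-0.383,0,0,0,0.15],[60,-0.787,-0.383,0,0,0,0.15],[60,-0.787,-0.383,0,0,0,0.15],[60,-0.787,-0.383,0,0,0,0.15],[60,-0.787,-0.383,0,0,0,0.15],[60,-0.787,-0.383,0,0,0,0.15]])

```text
time_s: 20.5
position: [0.4377, -0.3641, 0.1394]
tcp_rot: [[-0.093, 0.996, -0.001], [0.996, 0.093, 0.002], [0.002, -0.001, -1.0]]
force: [-0.1, -0.3, -0.0]
opening: 0.691
grasp_force: 0.0
```

```bash
python3 plan.py .4386 -.3663 .035 5;  python3 - <<'E'
from rig import optics
from h import *
c=optics.capture("top"); A=ortho(c,.38,.66,-.02,.44,.025,.7)
d=optics.capture("side"); Bm=ortho(d,.38,.66,-.02,.44,.025,.7)
np.savez("top5.npz",**c);np.savez("side5.npz",**d)
cv2.imwrite("pics/p3.png",cv2.resize(np.vstack([A,Bm]),None,fx=.74,fy=.74) if A.shape[0]*2>600 else np.vstack([A,Bm])); 
E
```

```text
t 20.5 p [ 0.4377 -0.3641  0.1394] ydir 5.32 tilt 0.15 F [-0.1 -0.3 -0. ] open 60.1 grip 0.0 j6 -56
wp0 [-0.021, 0.007, 0.87] [-0.001, -0.002, 0.004] rows 2.1
```

View pics/p3.png

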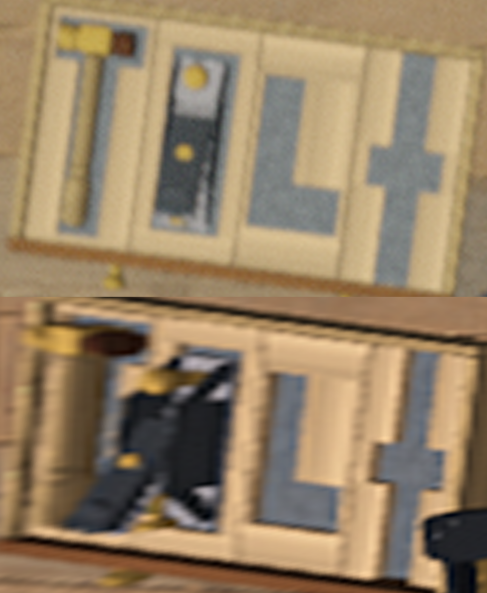

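The hammer and plane both lie within their recesses. Next is the square.

Emit:
drive_tool(steps=[[60,-0.02,0.007,0.3,0,0,0.004],[60,-0.02,0.007,0.6,0,0,0.004],[60,-0.02,0.007,0.87,0,0,0.004],[60,-0.02,0.007,0.87,0,0,0.004],[60,-0.02,0.007,0.87,0,0,0.004]])

```text
time_s: 21.1
position: [0.4387, -0.3685, 0.0355]
tcp_rot: [[-0.085, 0.996, -0.001], [0.996, 0.085, 0.001], [0.001, -0.001, -1.0]]
force: [0.6, -0.3, -0.3]
opening: 0.69
grasp_force: 0.0
```

```bash
python3 plan.py .4386 -.3663 .011 5;  python3 - <<'E'
from rig import optics
from h import *
c=optics.capture("side"); A=c["color"][210:360,120:320]
cv2.imwrite("pics/g4.png",cv2.resize(A,None,fx=4,fy=4,interpolation=3))
E
```

```text
t 21.1 p [ 0.4387 -0.3685  0.0355] ydir 4.86 tilt 0.07 F [ 0.6 -0.3 -0.3] open 60.1 grip 0.0 j6 -56
wp0 [0.018, 0.001, 0.205] [-0.0, -0.001, -0.002] rows 0.5
```

View pics/g4.png

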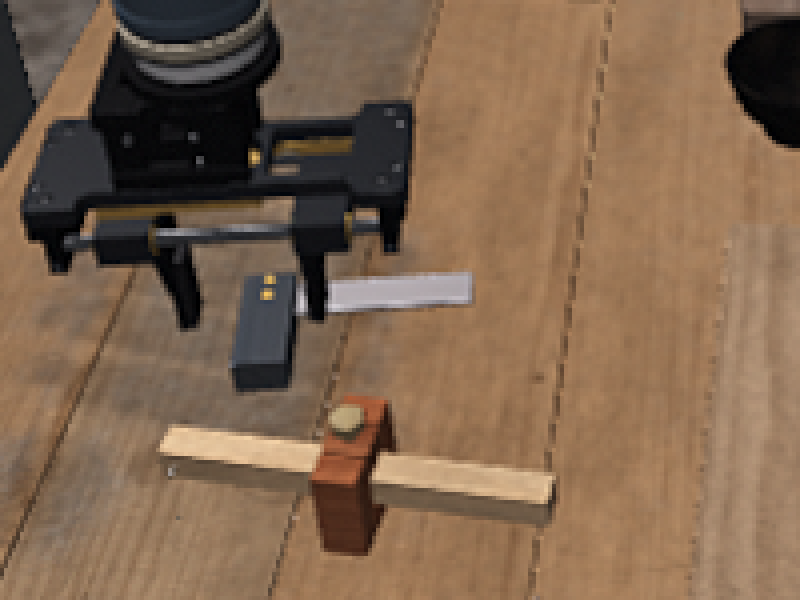

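The fingers at (188,325) and (318,318) straddle the stock. Once down, the right one sits clear of the blade edge (row 312). I'll grip, lift and carry the square.

Emit:
drive_tool(steps=[[60,0.018,0.001,0.1,0,0,0],[60,0.018,0.001,0.203,0,0,0],[60,0.018,0.001,0.203,0,0,0],[20,0.018,0.001,0.203,0,0,0],[20,0.018,0.001,0.203,0,0,0],[20,0.018,0.001,0.203,0,0,0],[20,0.018,0.001,0.203,0,0,0],[20,0.018,0.001,0.203,0,0,0]])

```text
time_s: 21.95
position: [0.4389, -0.3674, 0.0114]
tcp_rot: [[-0.084, 0.997, 0.001], [0.997, 0.084, -0.001], [-0.001, 0.001, -1.0]]
force: [0.6, 0.9, 0.6]
opening: 0.339
grasp_force: 30.0
```

Emit:
drive_tool(steps=[[20,0,0,0,0,0,0],[20,0,0,0,0,0,0],[20,0,0,-0.15,0,0,0],[20,0,0,-0.35,0,0,0],[20,0,0,-0.6,0,0,0],[20,0,0,-0.8,0,0,0],[20,0,0,-1,0,0,0],[20,0,0,-1,0,0,0]])

```text
time_s: 22.75
position: [0.4393, -0.3683, 0.1334]
tcp_rot: [[-0.084, 0.996, 0.003], [0.996, 0.084, -0.004], [-0.004, 0.003, -1.0]]
force: [0.9, -0.1, -5.0]
opening: 0.339
grasp_force: 30.0
```

```bash
python3 -c "
import numpy as np
a=np.radians(-7.4);o=np.array([.5125,.1587]);p=np.array([-.05,-.008]);print(o+[np.cos(a)*p[0]-np.sin(a)*p[1],np.sin(a)*p[0]+np.cos(a)*p[1]])"
python3 plan.py .4619 .1572 .14 -7.4
```

```text
[0.46188608 0.15720641]
t 22.8 p [ 0.4393 -0.3683  0.1334] ydir 4.82 tilt 0.29 F [ 0.9 -0.1 -5. ] open 29.5 grip 30.0 j6 -56
wp0 [0.869, 0.111, -0.015] [0.0, 0.001, 0.028] rows 2.1
wp0 [0.873, 0.074, -0.014] [0.0, 0.001, 0.028] rows 2.1
wp0 [0.876, 0.037, -0.013] [0.0, 0.001, 0.028] rows 2.1
wp0 [0.877, -0.001, -0.013] [0.0, 0.001, 0.028] rows 2.1
wp0 [0.876, -0.038, -0.012] [0.0, 0.001, 0.028] rows 2.1
```

Emit:
drive_tool(steps=[[20,0.2,0.03,-0.015,0,0,0.005],[20,0.5,0.06,-0.015,0,0,0.014],[20,0.869,0.111,-0.015,0,0,0.028]])

```text
time_s: 23.05
position: [0.4421, -0.2616, 0.1312]
tcp_rot: [[-0.039, 0.999, -0.002], [0.999, 0.039, 0.001], [0.001, -0.002, -1.0]]
force: [1.1, 0.6, -4.0]
opening: 0.34
grasp_force: 30.0
```

Emit:
drive_tool(steps=[[20,0.29,0.025,-0.014,0,0,0.009],[20,0.58,0.05,-0.014,0,0,0.018],[20,0.873,0.074,-0.014,0,0,0.028]])

```text
time_s: 23.35
position: [0.4461, -0.155, 0.133]
tcp_rot: [[0.001, 1.0, -0.003], [1.0, -0.001, 0.002], [0.002, -0.003, -1.0]]
force: [0.8, -0.1, -4.8]
opening: 0.341
grasp_force: 30.0
```

Emit:
drive_tool(steps=[[20,0.29,0.012,-0.013,0,0,0.009],[20,0.58,0.025,-0.013,0,0,0.018],[20,0.876,0.037,-0.013,0,0,0.028]])

```text
time_s: 23.65
position: [0.4505, -0.0502, 0.1346]
tcp_rot: [[0.043, 0.999, -0.003], [0.999, -0.043, 0.001], [0.001, -0.003, -1.0]]
force: [0.6, -0.4, -4.6]
opening: 0.339
grasp_force: 30.0
```

Emit:
drive_tool(steps=[[20,0.29,0,-0.013,0,0,0.009],[20,0.58,0,-0.013,0,0,0.018],[20,0.877,-0.001,-0.013,0,0,0.028]])

```text
time_s: 23.95
position: [0.4547, 0.0547, 0.1362]
tcp_rot: [[0.085, 0.996, -0.004], [0.996, -0.085, 0.0], [-0.0, -0.004, -1.0]]
force: [-0.1, 0.4, -3.8]
opening: 0.342
grasp_force: 30.0
```

Emit:
drive_tool(steps=[[20,0.3,-0.01,-0.012,0,0,0.009],[20,0.6,-0.025,-0.012,0,0,0.018],[20,0.8,-0.034,-0.012,0,0,0.025],[20,0.876,-0.038,-0.012,0,0,0.028],[20,0.876,-0.038,-0.012,0,0,0.028],[20,0.876,-0.038,-0.012,0,0,0.028]])

```text
time_s: 24.55
position: [0.4597, 0.1576, 0.1383]
tcp_rot: [[0.125, 0.992, -0.002], [0.992, -0.125, -0.001], [-0.001, -0.002, -1.0]]
force: [0.7, -0.6, -4.1]
opening: 0.341
grasp_force: 30.0
```

```bash
python3 plan.py .4619 .1562 .045 -7.4;  python3 - <<'E'
from rig import optics,read_state
from fit import *
z=read_state()["position"][2]-.0114
for n in("top","side"):
    c=optics.capture(n); P=cloud(c).reshape(-1,3); P=P[np.isfinite(P[:,2])]; P[:,2]-=z; P=P[P[:,2]<.024]
    print(n,np.round(fit_tool(P,"square",.5125,.1587,-7.4,.1),4))
E
```

```text
t 24.6 p [0.4597 0.1576 0.1383] ydir -7.20 tilt 0.14 F [ 0.7 -0.6 -4.1] open 29.6 grip 30.0 j6 13
wp0 [-0.009, 0.021, 0.777] [-0.001, 0.001, 0.002] rows 1.9
top [ 0.5132  0.1609 -6.9628  1.9866  1.7865 31.    ]
side [ 5.1220e-01  1.5790e-01 -8.8720e+00  1.9680e+00  1.9915e+00  2.2700e+02]
```

Emit:
drive_tool(steps=[[20,-0.005,0.01,0.2,0,0,0.002],[20,-0.005,0.01,0.4,0,0,0.002],[20,-0.005,0.01,0.6,0,0,0.002],[20,-0.005,0.01,0.74,0,0,0.002],[20,-0.005,0.01,0.777,0,0,0.002],[20,-0.005,0.01,0.777,0,0,0.002]])

```text
time_s: 25.25
position: [0.4615, 0.1568, 0.0455]
tcp_rot: [[0.13, 0.992, -0.001], [0.992, -0.13, -0.0], [-0.0, -0.001, -1.0]]
force: [-0.4, -0.1, -4.3]
opening: 0.341
grasp_force: 30.0
```

Emit:
drive_tool(steps=[[20,0,0,0.025,0,0,0],[20,0,0,0.05,0,0,0],[20,0,0,0.07,0,0,0],[20,0,0,0.085,0,0,0],[20,0,0,0.085,0,0,0],[20,0,0,0.085,0,0,0]])

```text
time_s: 25.85
position: [0.4616, 0.1577, 0.0358]
tcp_rot: [[0.128, 0.992, 0.0], [0.992, -0.128, -0.0], [0.0, 0.0, -1.0]]
force: [-0.2, 0.1, -3.9]
opening: 0.338
grasp_force: 30.0
```

```bash
python3 plan.py .461 .157 .0284 -7.4; python3 - <<'E'
from rig import optics
from h import *
c=optics.capture("top"); A=ortho(c,.39,.63,.04,.27,.03,.55)
d=optics.capture("side"); Bm=ortho(d,.39,.63,.04,.27,.03,.55)
cv2.imwrite("pics/p4.png",np.hstack([A[:,:400],Bm[:,:400]]))
E
```

```text
t 25.9 p [0.4616 0.1577 0.0358] ydir -7.38 tilt 0.01 F [-0.2  0.1 -3.9] open 29.4 grip 30.0 j6 13
wp0 [-0.007, -0.004, 0.061] [0.0, -0.0, 0.0] rows 0.1
```

View pics/p4.png

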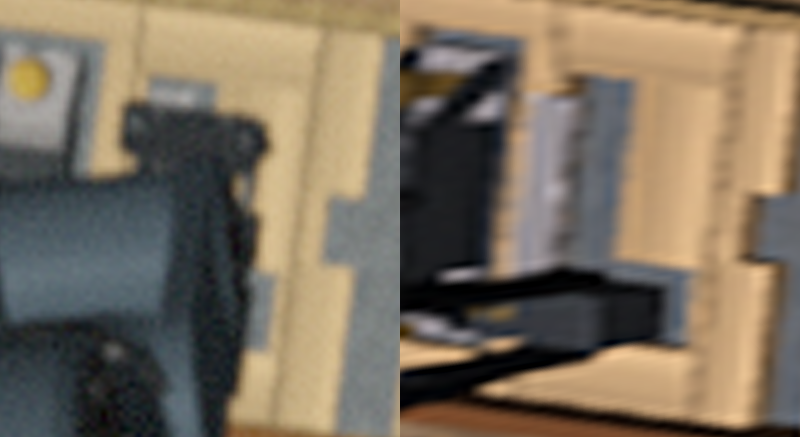

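The blade end margin is about 9 mm of the nominal 8, and after parallax the blade centre is at about column 604 against a slot centre of 607. It's well aligned, so I'll lower it.

Emit:
drive_tool(steps=[[20,0,0.006,0.015,0,0,0],[20,0,0.006,0.03,0,0,0],[20,0,0.006,0.045,0,0,0],[20,0,0.006,0.052,0,0,0],[20,0,0.006,0.056,0,0,0],[20,0,0.006,0.06,0,0,0],[20,0,0.006,0.06,0,0,0]])

```text
time_s: 26.65
position: [0.4623, 0.1575, 0.0285]
tcp_rot: [[0.129, 0.992, -0.0], [0.992, -0.129, -0.0], [-0.0, -0.0, -1.0]]
force: [-0.7, 0.1, -4.5]
opening: 0.341
grasp_force: 30.0
```

Emit:
drive_tool(steps=[[20,0,0,0.004,0,0,0],[20,0,0,0.004,0,0,0],[20,0,0,0.004,0,0,0]])

```text
time_s: 26.95
position: [0.4623, 0.1575, 0.0283]
tcp_rot: [[0.129, 0.992, 0.0], [0.992, -0.129, -0.0], [-0.0, 0.0, -1.0]]
force: [-1.2, -0.9, 1.9]
opening: 0.34
grasp_force: 30.0
```

It's seated on the felt at the expected height. I'll release it and head for the gauge.

Emit:
drive_tool(steps=[[31,0,0,0,0,0,0],[35,0,0,0,0,0,0],[40,0,0,0,0,0,0],[46,0,0,0,0,0,0],[46,0,0,0,0,0,0],[46,0,0,0,0,0,0]])

```text
time_s: 27.55
position: [0.4624, 0.1576, 0.028]
tcp_rot: [[0.129, 0.992, 0.0], [0.992, -0.129, 0.0], [0.0, 0.0, -1.0]]
force: [0.6, -0.5, -0.4]
opening: 0.52
grasp_force: 0.0
```

Emit:
drive_tool(steps=[[46,0,0,-0.1,0,0,0],[46,0,0,-0.4,0,0,0],[46,0,0,-0.95,0,0,0],[46,0,0,-1,0,0,0],[46,0,0,-1,0,0,0]])

```text
time_s: 28.05
position: [0.4649, 0.1579, 0.1522]
tcp_rot: [[0.128, 0.992, 0.009], [0.992, -0.128, 0.001], [0.002, 0.009, -1.0]]
force: [-0.0, -0.1, 0.4]
opening: 0.53
grasp_force: 0.0
```

```bash
python3 plan.py .5092 -.472 .15 81.3
```

```text
t 28.1 p [0.4649 0.1579 0.1522] ydir -7.38 tilt 0.52 F [-0.  -0.1  0.4] open 46.1 grip 0.0 j6 13
wp0 [-0.86, 0.173, 0.003] [0.001, 0.001, -0.172] rows 2.1
wp0 [-0.876, -0.052, 0.002] [0.001, 0.001, -0.172] rows 2.1
wp0 [-0.833, -0.273, 0.001] [0.001, 0.001, -0.172] rows 2.1
wp0 [-0.736, -0.477, 0.001] [0.001, 0.001, -0.172] rows 2.1
wp0 [-0.59, -0.649, 0.001] [0.001, 0.001, -0.172] rows 2.1
wp0 [-0.405, -0.778, 0.002] [0.001, 0.001, -0.172] rows 2.1
```

Emit:
drive_tool(steps=[[84,-0.86,0.173,0,0,0,-0.172],[84,-0.86,0.173,0,0,0,-0.172],[84,-0.86,0.173,0,0,0,-0.172]])

```text
time_s: 28.35
position: [0.4695, 0.0498, 0.1476]
tcp_rot: [[-0.129, 0.992, -0.001], [0.992, 0.129, -0.001], [-0.001, -0.001, -1.0]]
force: [0.5, 0.5, -0.0]
opening: 0.719
grasp_force: 0.0
```

Emit:
drive_tool(steps=[[84,-0.876,-0.052,0,0,0,-0.172],[84,-0.876,-0.052,0,0,0,-0.172],[84,-0.876,-0.052,0,0,0,-0.172]])

```text
time_s: 28.65
position: [0.4774, -0.0562, 0.1475]
tcp_rot: [[-0.376, 0.926, 0.0], [0.926, 0.376, -0.001], [-0.001, -0.0, -1.0]]
force: [1.3, 0.7, 0.2]
opening: 0.938
grasp_force: 0.0
```

Emit:
drive_tool(steps=[[84,-0.833,-0.273,0,0,0,-0.172],[84,-0.833,-0.273,0,0,0,-0.172],[84,-0.833,-0.273,0,0,0,-0.172]])

```text
time_s: 28.95
position: [0.4854, -0.1625, 0.1477]
tcp_rot: [[-0.599, 0.801, 0.002], [0.801, 0.599, -0.003], [-0.003, 0.0, -1.0]]
force: [0.1, 0.4, 1.2]
opening: 0.968
grasp_force: 0.0
```

Emit:
drive_tool(steps=[[84,-0.736,-0.477,0,0,0,-0.172],[84,-0.736,-0.477,0,0,0,-0.172],[84,-0.736,-0.477,0,0,0,-0.172]])

```text
time_s: 29.25
position: [0.4927, -0.2679, 0.1478]
tcp_rot: [[-0.783, 0.622, 0.003], [0.622, 0.783, -0.004], [-0.004, -0.001, -1.0]]
force: [0.0, -0.5, 0.6]
opening: 0.967
grasp_force: 0.0
```

Emit:
drive_tool(steps=[[84,-0.59,-0.649,0,0,0,-0.172],[84,-0.59,-0.649,0,0,0,-0.172],[84,-0.59,-0.649,0,0,0,-0.172]])

```text
time_s: 29.55
position: [0.4997, -0.3728, 0.1477]
tcp_rot: [[-0.916, 0.402, 0.002], [0.402, 0.916, -0.004], [-0.004, -0.003, -1.0]]
force: [0.5, 0.8, 0.1]
opening: 0.965
grasp_force: 0.0
```

Emit:
drive_tool(steps=[[84,-0.405,-0.778,0,0,0,-0.172],[84,-0.405,-0.778,0,0,0,-0.172],[84,-0.405,-0.778,0,0,0,-0.172],[84,-0.405,-0.778,0,0,0,-0.172],[84,-0.405,-0.778,0,0,0,-0.172]])

```text
time_s: 30.05
position: [0.5059, -0.4696, 0.1469]
tcp_rot: [[-0.988, 0.152, -0.002], [0.152, 0.988, 0.004], [0.003, 0.003, -1.0]]
force: [-0.3, -0.1, -1.2]
opening: 0.966
grasp_force: 0.0
```

```bash
python3 plan.py .5092 -.472 .085 81.3 .5092 -.472 .021 81.3;  python3 - <<'E'
from rig import optics
from h import *
c=optics.capture("top"); A=ortho(c,.38,.66,-.02,.44,.025,.7)
d=optics.capture("side"); np.savez("side6.npz",**d); Bm=d["color"][200:360,120:320]
Bm=cv2.resize(Bm,None,fx=3,fy=3)[:,:A.shape[1]][100:]; 
Bm=cv2.copyMakeBorder(Bm,0,0,0,max(0,A.shape[1]-Bm.shape[1]),0)
cv2.imwrite("pics/p5.png",np.vstack([A,Bm])[:600]); print(A.shape,Bm.shape)
E
```

```text
t 30.1 p [ 0.5059 -0.4696  0.1469] ydir 81.26 tilt 0.25 F [-0.3 -0.1 -1.2] open 84.1 grip 0.0 j6 -133
wp0 [-0.031, -0.018, 0.516] [0.002, -0.002, -0.0] rows 1.2
wp1 [0.0, -0.0, 0.533] [-0.0, -0.0, 0.0] rows 1.3
(401, 658, 3) (380, 658, 3)
```

View pics/p5.png

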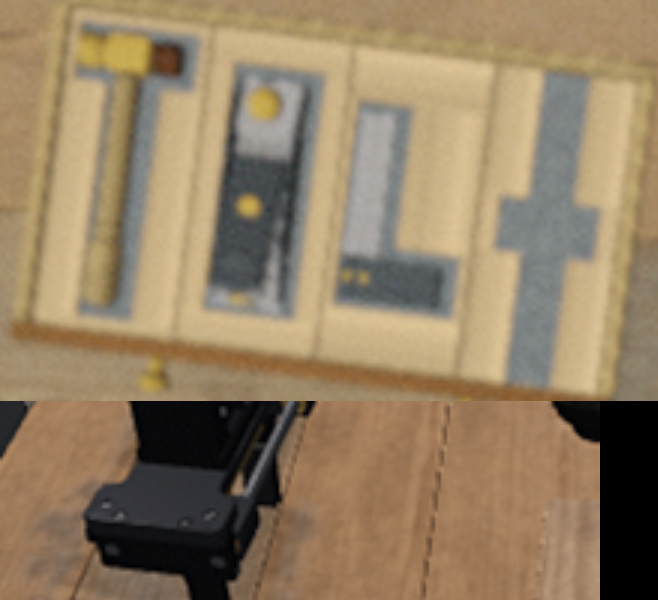

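The square lies in its L with felt all round. Next is the gauge.

Emit:
drive_tool(steps=[[84,-0.031,-0.018,0.25,0,0,0],[84,-0.031,-0.018,0.45,0,0,0],[84,-0.031,-0.018,0.516,0,0,0],[84,-0.031,-0.018,0.516,0,0,0],[84,-0.031,-0.018,0.516,0,0,0]])

```text
time_s: 30.65
position: [0.5104, -0.475, 0.0871]
tcp_rot: [[-0.989, 0.151, 0.001], [0.151, 0.989, -0.001], [-0.001, -0.001, -1.0]]
force: [-0.2, -0.1, -0.4]
opening: 0.962
grasp_force: 0.0
```

```bash
python3 plan.py .5092 -.472 .021 81.3
```

```text
t 30.6 p [ 0.5104 -0.475   0.0871] ydir 81.33 tilt 0.07 F [-0.2 -0.1 -0.4] open 83.7 grip 0.0 j6 -133
wp0 [0.014, 0.023, 0.551] [-0.001, 0.001, 0.0] rows 1.3
```

Emit:
drive_tool(steps=[[84,0.014,0.02,0.1,0,0,0],[84,0.014,0.02,0.25,0,0,0],[84,0.014,0.02,0.4,0,0,0],[84,0.014,0.02,0.551,0,0,0],[84,0.014,0.02,0.551,0,0,0],[84,0.014,0.02,0.551,0,0,0]])

```text
time_s: 31.25
position: [0.5083, -0.4722, 0.0191]
tcp_rot: [[-0.988, 0.151, -0.001], [0.151, 0.988, 0.001], [0.001, 0.001, -1.0]]
force: [0.4, 0.6, 0.3]
opening: 0.966
grasp_force: 0.0
```

Emit:
drive_tool(steps=[[45,0,0,0,0,0,0],[45,0,0,0,0,0,0],[45,0,0,0,0,0,0],[45,0,0,0,0,0,0],[45,0,0,0,0,0,0],[45,0,0,0,0,0,0]])

```text
time_s: 31.85
position: [0.5086, -0.4726, 0.0205]
tcp_rot: [[-0.989, 0.151, 0.0], [0.151, 0.989, -0.0], [-0.0, -0.0, -1.0]]
force: [-0.8, 1.2, 2.2]
opening: 0.638
grasp_force: 30.0
```

Emit:
drive_tool(steps=[[45,0,0,-0.15,0,0,0],[45,0,0,-0.35,0,0,0],[45,0,0,-0.6,0,0,0],[45,0,0,-0.8,0,0,0],[45,0,0,-1,0,0,0],[45,0,0,-1,0,0,0]])

```text
time_s: 32.45
position: [0.5103, -0.4747, 0.1451]
tcp_rot: [[-0.989, 0.151, 0.006], [0.151, 0.988, -0.007], [-0.007, -0.006, -1.0]]
force: [0.5, -0.3, -1.6]
opening: 0.633
grasp_force: 30.0
```

```bash
python3 plan.py .4996 .0581 .15 82.6
```

```text
t 32.5 p [ 0.5103 -0.4747  0.1451] ydir 81.31 tilt 0.52 F [ 0.5 -0.3 -1.6] open 55.1 grip 30.0 j6 -133
wp0 [0.152, 0.875, -0.015] [-0.001, 0.001, -0.003] rows 2.1
wp0 [0.148, 0.876, -0.013] [-0.001, 0.001, -0.003] rows 2.1
wp0 [0.144, 0.876, -0.012] [-0.001, 0.001, -0.003] rows 2.1
wp0 [0.14, 0.877, -0.011] [-0.001, 0.001, -0.003] rows 2.1
wp0 [0.136, 0.878, -0.01] [-0.001, 0.001, -0.003] rows 2.1
```

Emit:
drive_tool(steps=[[45,0.04,0.2,0,0,0,0],[45,0.09,0.5,0,0,0,0],[45,0.152,0.875,-0.01,0,0,-0.003]])

```text
time_s: 32.75
position: [0.5056, -0.3658, 0.14]
tcp_rot: [[-0.989, 0.149, -0.001], [0.149, 0.989, 0.0], [0.001, 0.0, -1.0]]
force: [1.0, 0.6, -1.3]
opening: 0.636
grasp_force: 30.0
```

Emit:
drive_tool(steps=[[45,0.05,0.29,0,0,0,0],[45,0.1,0.58,0,0,0,0],[45,0.148,0.876,-0.01,0,0,-0.003]])

```text
time_s: 33.05
position: [0.5032, -0.2574, 0.1414]
tcp_rot: [[-0.99, 0.142, -0.002], [0.142, 0.99, 0.001], [0.002, 0.001, -1.0]]
force: [0.5, 0.4, -1.8]
opening: 0.633
grasp_force: 30.0
```

Emit:
drive_tool(steps=[[45,0.05,0.29,0,0,0,0],[45,0.1,0.58,0,0,0,0],[45,0.144,0.876,-0.01,0,0,-0.003]])

```text
time_s: 33.35
position: [0.501, -0.1511, 0.1427]
tcp_rot: [[-0.99, 0.138, -0.002], [0.138, 0.99, 0.001], [0.002, 0.001, -1.0]]
force: [0.1, 1.3, -1.9]
opening: 0.634
grasp_force: 30.0
```

Emit:
drive_tool(steps=[[45,0.05,0.29,0,0,0,0],[45,0.1,0.58,0,0,0,0],[45,0.14,0.877,-0.01,0,0,-0.003]])

```text
time_s: 33.65
position: [0.4987, -0.0447, 0.144]
tcp_rot: [[-0.991, 0.134, -0.002], [0.134, 0.991, 0.001], [0.002, 0.0, -1.0]]
force: [0.1, -1.0, -1.9]
opening: 0.636
grasp_force: 30.0
```

Emit:
drive_tool(steps=[[45,0.05,0.3,0,0,0,0],[45,0.1,0.6,0,0,0,0],[45,0.13,0.8,-0.01,0,0,-0.003],[45,0.136,0.878,-0.01,0,0,-0.003],[45,0.136,0.878,-0.01,0,0,-0.003],[45,0.136,0.878,-0.01,0,0,-0.003]])

```text
time_s: 34.25
position: [0.4979, 0.0595, 0.1457]
tcp_rot: [[-0.992, 0.129, -0.0], [0.129, 0.992, -0.001], [0.0, -0.001, -1.0]]
force: [0.6, 0.0, -2.0]
opening: 0.635
grasp_force: 30.0
```

```bash
python3 plan.py .4996 .0581 .056 82.6;  python3 - <<'E'
from rig import optics,read_state
from fit import *
z=read_state()["position"][2]-.0203
for n in("top","side"):
    c=optics.capture(n); P=cloud(c).reshape(-1,3); P=P[np.isfinite(P[:,2])]; P[:,2]-=z; P=P[(P[:,2]<.04)]
    print(n,np.round(fit_tool(P,"gauge",.4996,.0581,82.6,.12),4))
E
```

```text
t 34.2 p [0.4979 0.0595 0.1457] ydir 82.59 tilt 0.04 F [ 0.6  0.  -2. ] open 55.3 grip 30.0 j6 -89
wp0 [-0.016, -0.01, 0.748] [-0.0, -0.0, -0.0] rows 1.8
top [ 4.96600e-01  5.90000e-02  8.31608e+01 -1.22300e-01  1.82920e+00
  6.30000e+01]
side [4.98700e-01 5.86000e-02 8.27071e+01 1.23190e+00 2.14860e+00 5.69000e+02]
```

Emit:
drive_tool(steps=[[45,-0.017,-0.014,0.2,0,0,0],[45,-0.017,-0.014,0.4,0,0,0],[45,-0.017,-0.014,0.6,0,0,0],[45,-0.017,-0.014,0.72,0,0,0],[45,-0.017,-0.014,0.748,0,0,0],[45,-0.017,-0.014,0.748,0,0,0]])

```text
time_s: 34.95
position: [0.4997, 0.0575, 0.0558]
tcp_rot: [[-0.991, 0.13, -0.001], [0.13, 0.991, -0.0], [0.001, -0.0, -1.0]]
force: [-0.1, -0.4, -1.6]
opening: 0.631
grasp_force: 30.0
```

Emit:
drive_tool(steps=[[45,0,0,0.025,0,0,0],[45,0,0,0.05,0,0,0],[45,0,0,0.07,0,0,0],[45,0,0,0.085,0,0,0],[45,0,0,0.085,0,0,0],[45,0,0,0.085,0,0,0]])

```text
time_s: 35.55
position: [0.4997, 0.0584, 0.0461]
tcp_rot: [[-0.992, 0.129, 0.0], [0.129, 0.992, -0.0], [-0.0, -0.0, -1.0]]
force: [-0.4, -0.9, -2.8]
opening: 0.636
grasp_force: 30.0
```

```bash
python3 plan.py .4996 .0575 .0375 82.6
```

```text
t 35.5 p [0.4997 0.0584 0.0461] ydir 82.60 tilt 0.01 F [-0.4 -0.9 -2.8] open 55.4 grip 30.0 j6 -89
wp0 [-0.001, -0.008, 0.072] [-0.0, 0.0, 0.0] rows 0.2
```

Emit:
drive_tool(steps=[[45,0,-0.008,0.018,0,0,0],[45,0,-0.008,0.036,0,0,0],[45,0,-0.008,0.05,0,0,0],[45,0,-0.008,0.06,0,0,0],[45,0,-0.008,0.066,0,0,0],[45,0,-0.008,0.07,0,0,0],[45,0,-0.008,0.07,0,0,0]])

```text
time_s: 36.25
position: [0.4995, 0.0574, 0.0376]
tcp_rot: [[-0.992, 0.129, -0.0], [0.129, 0.992, 0.0], [0.0, 0.0, -1.0]]
force: [-0.5, 0.6, -1.8]
opening: 0.639
grasp_force: 30.0
```

Emit:
drive_tool(steps=[[45,0,0,0.004,0,0,0],[45,0,0,0.004,0,0,0],[45,0,0,0.004,0,0,0]])

```text
time_s: 36.55
position: [0.4996, 0.0574, 0.0374]
tcp_rot: [[-0.992, 0.129, 0.0], [0.129, 0.992, -0.0], [-0.0, -0.0, -1.0]]
force: [-1.0, -0.0, 1.6]
opening: 0.635
grasp_force: 30.0
```

Contact height gives the underside at 17 mm. I'll release it and retreat.

Emit:
drive_tool(steps=[[57,0,0,0,0,0,0],[60,0,0,0,0,0,0],[63,0,0,0,0,0,0],[66,0,0,0,0,0,0],[66,0,0,0,0,0,0],[66,0,0,0,0,0,0]])

```text
time_s: 37.15
position: [0.4995, 0.0574, 0.0371]
tcp_rot: [[-0.992, 0.129, 0.0], [0.129, 0.992, -0.0], [-0.0, -0.0, -1.0]]
force: [0.5, -0.4, -0.0]
opening: 0.751
grasp_force: 0.0
```

Emit:
drive_tool(steps=[[66,0,0,-0.1,0,0,0],[66,0,0,-0.3,0,0,0],[66,0,0,-0.6,0,0,0],[66,0,0,-1,0,0,0],[66,0,0,-1,0,0,0],[66,0,0,-1,0,0,0]])

```text
time_s: 37.75
position: [0.5002, 0.0574, 0.159]
tcp_rot: [[-0.992, 0.129, 0.004], [0.129, 0.992, -0.0], [-0.004, 0.0, -1.0]]
force: [-1.3, 0.6, -0.8]
opening: 0.756
grasp_force: 0.0
```

Emit:
drive_tool(steps=[[66,0,-1,0,0,0,0],[66,0,-1,0,0,0,0],[66,0,-1,0,0,0,0]])

```text
time_s: 38.05
position: [0.4827, -0.0641, 0.1559]
tcp_rot: [[-0.991, 0.131, -0.003], [0.131, 0.991, 0.0], [0.003, -0.0, -1.0]]
force: [0.3, 0.4, -0.3]
opening: 0.756
grasp_force: 0.0
```

Emit:
drive_tool(steps=[[66,0,-1,0,0,0,0],[66,0,-1,0,0,0,0],[66,0,-1,0,0,0,0]])

```text
time_s: 38.35
position: [0.4676, -0.1841, 0.1559]
tcp_rot: [[-0.991, 0.132, -0.002], [0.132, 0.991, -0.0], [0.002, -0.0, -1.0]]
force: [0.4, 0.1, -0.4]
opening: 0.759
grasp_force: 0.0
```

Emit:
drive_tool(steps=[[66,0,-1,0,0,0,0],[66,0,-1,0,0,0,0],[66,0,-1,0,0,0,0],[66,0,-1,0,0,0,0],[66,0,-1,0,0,0,0],[66,0,-1,0,0,0,0]])

```text
time_s: 38.95
position: [0.4523, -0.2975, 0.1562]
tcp_rot: [[-0.992, 0.128, -0.002], [0.128, 0.992, 0.003], [0.003, 0.002, -1.0]]
force: [0.8, 1.0, 0.5]
opening: 0.759
grasp_force: 0.0
```

```bash
python3 plan.py; python3 - <<'E'
from rig import optics
from fit import *
c=optics.capture("top"); A=ortho(c,.38,.66,-.02,.44,.025,.7)
d=optics.capture("side"); Bm=cv2.resize(d["color"][120:225,180:345],None,fx=4,fy=4)[:,:658]
cv2.imwrite("pics/p6.png",cv2.resize(np.vstack([A,Bm]),None,fx=.72,fy=.72))
g=dict(hammer=(.5383,.3559,-7.4),square=(.5125,.1587,-7.4),gauge=(.4996,.0575,82.6))
for n,k in(("top",c),("side",d)):
  P=cloud(k).reshape(-1,3); P=P[np.isfinite(P[:,2])]; P[:,2]-=.017
  for t,(x,y,w) in g.items():
    print(t,n,np.round(fit_tool(P[np.abs(P[:,1]-y)<.055],t,x,y,w,.11),4))
E
```

```text
t 39.0 p [ 0.4523 -0.2975  0.1562] ydir 82.65 tilt 0.20 F [0.8 1.  0.5] open 66.0 grip 0.0 j6 -128
hammer top [ 5.3280e-01  3.6100e-01 -3.5288e+00  3.8370e-01  3.8432e+00  5.9600e+02]
square top [ 5.0860e-01  1.5780e-01 -9.5350e+00  2.0371e+00  3.2232e+00  4.7200e+02]
gauge top [5.01100e-01 5.88000e-02 8.24985e+01 9.81400e-01 2.79000e+00 4.93000e+02]
hammer side [  0.5386   0.3575  -8.0902   1.0023   2.5995 348.    ]
square side [ 5.11300e-01  1.55700e-01 -1.14256e+01  2.20950e+00  2.62820e+00
  2.92000e+02]
gauge side [ 4.98300e-01  4.10000e-02  8.28271e+01 -8.78500e-01  4.11530e+00
  5.64000e+02]
```

View pics/p6.png

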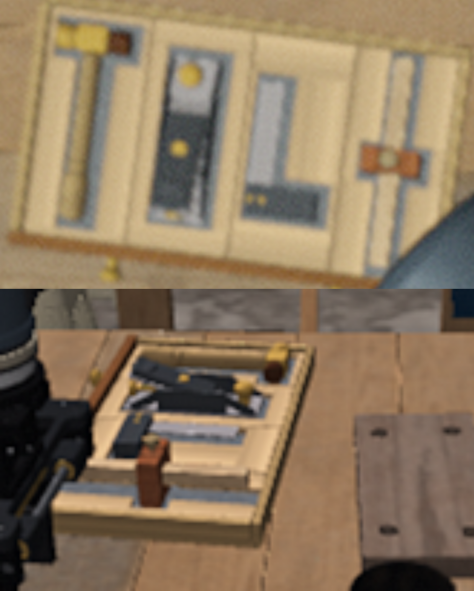

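The final view shows all four tools flat in their matching recesses, with felt around each: hammer (90,40), plane (180,140), square (270,190), gauge (392,160). The bowl and board haven't moved. I'll hand in.

```bash
python3 -c "
from rig import order; print(order.hand_in())"
```

```text
the job is handed in; nothing more can be done
None
```

All four tools are in their matching recesses, each set down at felt height and flat in the last picture, with the bowl and seat board untouched; I handed the job in at about 39 s, and the hand-in returned no verdict.

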